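# Load the mould cassette and lock its cam lever

### The arm

A 6-joint arm with a two-finger parallel gripper is mounted at the origin on the work surface. World frame = base frame: x ahead of the robot, y to its left, z up, the work surface at z = 0. Lengths are in m, angles in degrees, forces in N, time in s.
With the tool pointing down it reaches from about 0.4 to 0.825 m from the base axis. Payload 7 kg.
Tool frame: the origin (TCP) lies midway between the tips of the shut fingers; the grasp point (between the pads) lies hold_point_z behind it (hold_point_z is the distance from the TCP to the grasp point, in m); z points along the fingers, y is the line along which they close (so a half turn about z gives the same grasp; the last joint's range is limited). The gripper opens to 88 mm and grips with 3 to 60 N. Pads are 19 mm wide; open, the fingers measure 130 mm over their backs; the gripper's body (78 mm by 193 mm) begins 47 mm behind the grasp point.
Start: joints at [86.179, 20.546, 0.682, 0, -70.136, -16.507], TCP at [0.235, 0.633, 0.227] pointing down, gripper open.
Joint ranges: [-176.03, 176.03], [-82.01, 121.73], [-58.28, 71.71], [-173.87, 95.51], [-174.79, -0.11], [-173.66, 173.66]. Speed limits (degrees/s): [136.94, 136.94, 172.46, 180, 180, 180].

### API

Orientations are given as [roll, pitch, yaw] about the fixed x, y, z axes, in that order (R = Rz(yaw) Ry(pitch) Rx(roll)).
In Python, from plant import * gives the robot as it stands.
- The arm moves only by the tool step_arm, never from a script. Its argument "steps" is a list that holds one entry, the list of rows, each a list of 6 numbers: the shift along the tool's x, y, z scaled (see below), then the turn, a rotation vector about the tool's x, y, z scaled (see below). In form: [[[tx, ty, tz, wx, wy, wz], ...]]. A call has 1 to 20 rows; each row is the pose to reach, as a shift and turn from the pose commanded when the call began, along the tool's axes at that moment; what a row does not reach only later rows make up. The controller multiplies each number of a shift by 100 mm and each number of a turn by 0.5 rad. A row lasts 1/10 s, in which the tool goes at most 50 mm and 8.59 degrees, less where a joint would pass 70% of its speed; a pose out of reach is approached as far as the arm can. A call with a number of a shift or a turn outside -1 to 1 is refused whole. A call with a gripper value outside its range is refused whole. "jaw" is the closure in counts, from 0 (fully open) to 255 (shut), set as the call begins (left out, the last holds). The fingers move at their own pace and stop on an object; the grip force is fixed at half the most. Time passes only in rows, so rows that repeat a pose let the fingers close. It gives the time, the measured TCP pose, the force, the opening and the grip force at its end, in the units of the state.
- get_obs(): the state, without advancing time (a new reading comes with each control period).
- snapshot(name): name is "scene" or "top" or "wrist"; returns (picture, depth): 480x640x3 uint8, red, green, blue; 480x640 float32, m along the optical axis (not along the pixel's ray), 0 where there is no reading.
- calibration(name): a dict with "mtx" (3x3 intrinsics, pixels), "rvec" (rotation vector, rad) and "tvec" (3), from world to camera coordinates, as OpenCV has them. Camera axes: x right, y down, z forward; pixel columns grow to the right and rows downward; lengths in m; the calibration is good to about 2 mm. The wrist camera is an equidistant fisheye: a pixel r from the principal point sees the ray r / f radians off the axis. A picture is of the moment at which its call begins: read the wrist's pose just before it. calibration takes no time and is no camera call; for the wrist camera it gives the pose at the moment of the call.
- close_job(): hands the job in; it is judged then, once.
The state is a dict: "clock": time; "joint_pos": joint angles; "qvel": joint speeds; "tau": joint torques, N m; "tool_pos": TCP position; "orientation": TCP orientation; "force": force on the tool from outside, world axes, zero at the start; "moment": the same for the moment, N m; "opening": finger opening in m; "gripper_force": force on a finger pad.
Only numpy, scipy, OpenCV 4.12 (cv2) and the standard library are available. Lean on these libraries where they do the work, as an engineer would, in place of code of your own. Each camera call takes 0.05 s, during which the arm holds its last target. There are 200 camera calls.

### The job

Swing the cassette's red cam lever fully open to its stop, then load every mould shell on the table into the cassette, one to a bay (any bay), flat side down with all tabs through the front gaps towards the lever side, and finally swing the lever fully back to its locked stop so that the bar holds the tabs down. The spatula lying across the cassette is in the way: put it away in the blue tool tray. Do not disturb the other things on the table.

Things in the scene. Friction and masses are not known exactly. Their poses are not given: they have to be found in the camera images.
- cassette: White loading cassette, fixed. Origin on the table surface; x points to the closed back wall, -x to the front with bar and lever, y along the row of four bays 62 mm apart, z up. Floor 8 mm thick; ribs, back wall and front shoulders rise 14 mm from it (tops 22 mm above the table). Bays: 48 mm wide (y), 72 mm long (x -16 to +56 mm); in front a 30 mm wide gap for the tab, between shoulders 10 mm thick.
- bar_mid (a point): Middle of the steel hold-down bar (16 x 252 x 8 mm, along cassette y, underside 20 mm above the table), driven by the lever. Locked: covers cassette x -44 to -28 mm, over the tabs of seated shells (tab tops 16 mm above the table). Lever fully open: slid 28 mm towards -x, clear of the tabs.
- lever (a joint): Red cam lever that turns about a vertical pin: 0 = locked (lever points along cassette +y, bar over the tabs), 1.57 = fully open (lever points along cassette -x, counter-clockwise from above); hard stops at 0 and 1.57. It stays where it is left; about 3 N at the grip moves it. It starts between 0 and 0.3.
- lever_pivot (a point): Point on the lever's turning axis, at mid-height of the lever (46 mm above the table), at cassette x = -98 mm, y = 0. The lever is a straight red bar 16 mm wide and 18 mm tall (37 to 55 mm above the table), from the hub to a 22 mm round end centred 104 mm from the axis. Beside and under its outer half the space is free down to 8 mm above the table.
- spatula_grip (a point): Spatula, 171 mm long, lying flat across the cassette's ribs at the start: wooden handle 100 x 22 x 18 mm, steel blade 28 mm wide, 4 mm thick; 60 to 125 g. Point: on the handle's axis, 9 mm above the underside, 10 mm from the handle's middle towards the blade; x points to the blade, whose end is 111 mm away; the handle's end is 60 mm the other way.
- tooltray_mid (a point): Centre of the inner floor (5 mm above the table) of the blue tool tray, fixed, open on top: 230 mm along its x axis by 110 mm, walls 5 mm thick, 22 mm high.
- bay0 (a point): Centre of the floor of bay 0 of the cassette (8 mm above the table), right under where the body of a seated shell has its middle; axes as the cassette's.
- bay1 (a point): Centre of the floor of bay 1 of the cassette (8 mm above the table), right under where the body of a seated shell has its middle; axes as the cassette's.
- bay2 (a point): Centre of the floor of bay 2 of the cassette (8 mm above the table), right under where the body of a seated shell has its middle; axes as the cassette's.
- bay3 (a point): Centre of the floor of bay 3 of the cassette (8 mm above the table), right under where the body of a seated shell has its middle; axes as the cassette's.
- shellA_mid (a point): Rigid orange mould shell standing flat side down; may be absent. Base 66 x 40 x 18 mm, on it a ridge 56 x 26 mm (x, y) up to 44 mm above the underside: grip across its 26 mm. Black tab (20 wide, 8 thick, flush with the underside) at the -x end, ending 65 mm from the middle. Point: middle of the base in plan, 22 mm above the underside (30 mm above the table when seated). 80 to 170 g.
- shellA_tab (a point): Outer end of the tab of the orange shell (65 mm from its middle, 4 mm above the underside).
- shellB_mid (a point): Rigid yellow mould shell standing flat side down; may be absent. Base 66 x 40 x 18 mm, on it a ridge 56 x 26 mm (x, y) up to 44 mm above the underside: grip across its 26 mm. Black tab (20 wide, 8 thick, flush with the underside) at the -x end, ending 65 mm from the middle. Point: middle of the base in plan, 22 mm above the underside (30 mm above the table when seated). 80 to 170 g.
- shellB_tab (a point): Outer end of the tab of the yellow shell (65 mm from its middle, 4 mm above the underside).
- shellC_mid (a point): Rigid terracotta brown mould shell standing flat side down; may be absent. Base 66 x 40 x 18 mm, on it a ridge 56 x 26 mm (x, y) up to 44 mm above the underside: grip across its 26 mm. Black tab (20 wide, 8 thick, flush with the underside) at the -x end, ending 65 mm from the middle. Point: middle of the base in plan, 22 mm above the underside (30 mm above the table when seated). 80 to 170 g.
- shellC_tab (a point): Outer end of the tab of the terracotta brown shell (65 mm from its middle, 4 mm above the underside).
- shellD_mid (a point): Rigid green mould shell standing flat side down; may be absent. Base 66 x 40 x 18 mm, on it a ridge 56 x 26 mm (x, y) up to 44 mm above the underside: grip across its 26 mm. Black tab (20 wide, 8 thick, flush with the underside) at the -x end, ending 65 mm from the middle. Point: middle of the base in plan, 22 mm above the underside (30 mm above the table when seated). 80 to 170 g.
- shellD_tab (a point): Outer end of the tab of the green shell (65 mm from its middle, 4 mm above the underside).
- jar: Bystander, not to be disturbed: amber jar, 48 mm wide, 65 mm high; origin at the centre of its underside.
- ramekin: Bystander, not to be disturbed: white ramekin, 72 mm wide, 40 mm high; origin at the centre of its underside.
- bowl: Bystander, not to be disturbed: steel bowl, 140 mm wide, 65 mm high; origin at the centre of its underside.
- sprayer: Bystander, not to be disturbed: green spray bottle with white head, 92 mm wide, 163 mm high; origin at the centre of its underside.
- plate: Bystander, not to be disturbed: white plate, 130 mm wide, 16 mm high; origin at the centre of its underside.
- mug: Bystander, not to be disturbed: blue mug, 80 mm wide, 90 mm high; origin at the centre of its underside.
Mind the look-alikes: they are no part of the job. Of the things that look like the part that bears shellB_mid, the larger one is meant. There is more than one size of the part that bears spatula_grip; the job needs the smaller.

How it is judged:
By the outcome, as a careful person would: the job done as asked, in the order asked, and still so for the second after the job is handed in, with the robot touching nothing.
Of shellA, shellB, shellC, shellD only 2 to 4 are there at a start; the rules pass over those that are not, and their reading is None.
At some moment in a run one of shellA, shellB, shellC, shellD may be knocked a few centimetres aside while the robot is not near it.
It also fails if it takes over 210 s, if anything falls off the work surface, if the arm or the gripper's body presses on something with over 40 N, if the wrist force passes 120 N, or if a joint passes its speed limit or range.

## Working session

There is one attempt and no reset: what is moved stays moved. The work goes in short steps, Python scripts to look and compute and a tool call to move; the robot and the scene stay as the last step left them, time stands still between calls to the robot, and variables do not carry over. Pictures are saved under pics/ and viewed, at most 14 in all, crops included, and the job is handed in when it is done.

Besides the shell and the picture viewer there is one more tool, called after ">>>" as name(argument=value, ...), one argument or row to a line, values as JSON. step_arm: Moves the arm, as the interface text tells. Its arguments: {"type":"object","properties":{"steps":{"type":"array","items":{"type":"array","items":{"type":"array","items":{"type":"number","minimum":-1,"maximum":1}}}},"jaw":{"type":"number"}},"required":["steps"]}

```bash
ls; mkdir -p pics; python3 - <<'E'
from plant import *
import cv2,numpy as np
o=get_obs();print({k:np.round(v,3) for k,v in o.items()})
for n in("top","scene"):
    p,d=snapshot(n);cv2.imwrite(f"pics/{n}0.png",p[:,:,::-1]);np.save(f"pics/{n}0.npy",d)
    c=calibration(n);print(n,c)
E
```

```text
pics
{'clock': np.float64(0.0), 'joint_pos': array([ 8.6179e+01,  2.0589e+01,  6.3400e-01, -2.1000e-02, -7.0137e+01,
       -1.6507e+01]), 'qvel': array([ 0.137,  0.12 ,  0.024, -0.039, -0.134, -0.134]), 'tau': array([ 2.0000e-03, -5.8272e+01,  2.9304e+01,  6.9970e+00,  7.0000e-03,
       -0.0000e+00]), 'tool_pos': array([0.234, 0.632, 0.226]), 'orientation': array([ 1.79906e+02, -7.00000e-03, -2.03350e+01]), 'force': array([-0.245,  0.748, -0.267]), 'moment': array([ 0.021,  0.047, -0.017]), 'gripper_force': np.float64(0.0), 'opening': np.float64(0.087)}
top {'mtx': array([[556.06110109,   0.        , 316.22737671],
       [  0.        , 556.06110109, 239.82745249],
       [  0.        ,   0.        ,   1.        ]]), 'rvec': array([ 2.09247709, -2.14326673,  0.2069619 ]), 'tvec': array([0.02686773, 0.51136309, 1.36421631])}
scene {'mtx': array([[507.36510866,   0.        , 311.92012018],
       [  0.        , 507.36510866, 235.48316581],
       [  0.        ,   0.        ,   1.        ]]), 'rvec': array([ 2.04524127,  1.63915804, -0.53068695]), 'tvec': array([-0.1063531 , -0.3876737 ,  1.58963911])}
```

View pics/top0.png

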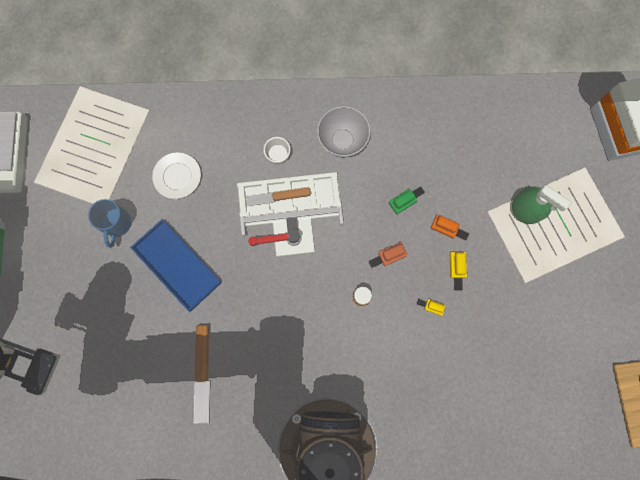

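View pics/scene0.png

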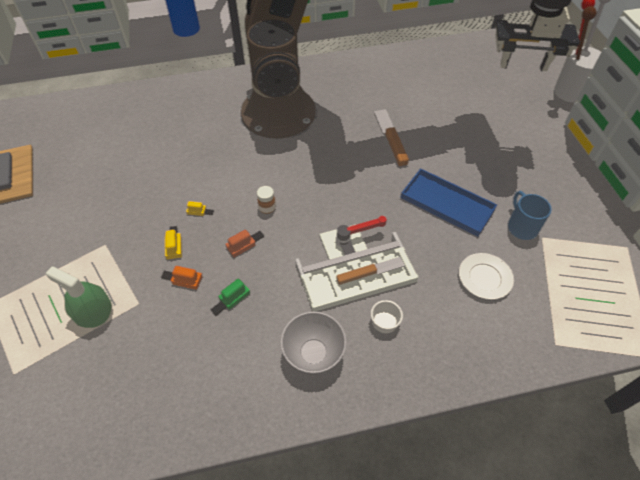

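The top view shows the following:
- **Cassette:** near (290,205), with the small spatula across it and the handle at (291,194).
- **Lever:** grip at (253,241), hub at (292,234).
- **Blue tray:** (176,265).
- **Shells:** green (405,200), orange (448,226), terracotta (393,253).
- **Yellows:** (459,266) and (434,307). The first is larger, so it's the one meant.
- **Spatulas:** on the cassette (278,195) and on the table (202,373). The one on the cassette is smaller and lies across it, so it's the one meant.

Next is an enlarged crop to confirm this.

```bash
cat > h.py <<'E'
from plant import *
import cv2,numpy as np
from scipy.spatial.transform import Rotation as R
def ray(n,uv,c=None):
    c=c or calibration(n);K=c["mtx"];uv=np.atleast_2d(uv).astype(float)
    a=np.c_[(uv[:,0]-K[0,2])/K[0,0],(uv[:,1]-K[1,2])/K[1,1]]
    if n=="wrist":
        r=np.linalg.norm(a,axis=1)[:,None]+1e-12
        d=np.c_[a/r*np.sin(r),np.cos(r)]
    else: d=np.c_[a,np.ones(len(a))]
    M=R.from_rotvec(np.ravel(c["rvec"])).as_matrix();t=np.ravel(c["tvec"])
    return -M.T@t, d@M
def at(n,uv,z,c=None):
    o,d=ray(n,uv,c);return o+d*((z-o[2])/d[:,2])[:,None]
def cloud(n,d,c=None):   # world points of a depth picture (h,w,3)
    v,u=np.mgrid[:d.shape[0],:d.shape[1]];c=c or calibration(n);K=c["mtx"]
    a=np.stack([(u-K[0,2])/K[0,0],(v-K[1,2])/K[1,1]],-1)
    if n=="wrist":
        r=np.linalg.norm(a,axis=-1,keepdims=True)+1e-12;a=a/r*np.tan(r)
    p=np.concatenate([a,np.ones(a.shape[:2]+(1,))],-1)*d[...,None]
    M=R.from_rotvec(np.ravel(c["rvec"])).as_matrix();t=np.ravel(c["tvec"])
    return (p-t)@M
def shot(name,tag):
    c=calibration(name);p,d=snapshot(name);cv2.imwrite(f"pics/{tag}.png",p[:,:,::-1]);np.save(f"pics/{tag}.npy",d);return c,p,d
def go(pos,yaw,n=None):
    """shift and turn, in tool axes and controller units, from present pose to pos (down), yaw deg"""
    o=get_obs();T=R.from_euler("xyz",o["orientation"],degrees=True)
    G=R.from_euler("xyz",[180,0,yaw],degrees=True)
    s=T.inv().apply(np.array(pos)-o["tool_pos"])/0.1;w=(T.inv()*G).as_rotvec()/0.5
    print("go",np.round(pos,4),yaw,"->",np.round(s,3),np.round(w,3),"rows>=",np.ceil(max(np.linalg.norm(s)*2,np.degrees(np.linalg.norm(w)*.5)/8.59)))
E
python3 - <<'E'
from h import *
p=cv2.imread("pics/top0.png")
cv2.imwrite("pics/top0c.png",cv2.resize(p[165:325,225:485],None,fx=3,fy=3,interpolation=cv2.INTER_CUBIC))
d=np.load("pics/top0.npy");P=cloud("top",d)
pp=lambda u,v:np.round(P[v,u],3)
for n,u,v in[("green",405,200),("orange",448,226),("terra",393,253),("yellow",459,266),("small",434,307),("hand",291,194),("grip",253,241),("hub",292,234),("tray",176,265),("rib",305,210),("table",370,230),("bowlL",343,110),("jar",363,295)]:print(n,pp(u,v))
print(get_obs()["clock"])
E
```

```text
green [ 0.614 -0.218  0.04 ]
orange [ 0.54  -0.323  0.049]
terra [ 0.473 -0.179  0.05 ]
yellow [ 0.437 -0.345  0.044]
small [ 0.336 -0.279  0.027]
hand [0.64  0.078 0.032]
grip [0.512 0.175 0.054]
hub [0.528 0.076 0.053]
tray [0.463 0.381 0.007]
rib [0.597 0.042 0.026]
table [ 0.544 -0.128  0.005]
bowlL [ 0.861 -0.065  0.054]
jar [ 0.367 -0.097  0.066]
0.1
```

View pics/top0c.png

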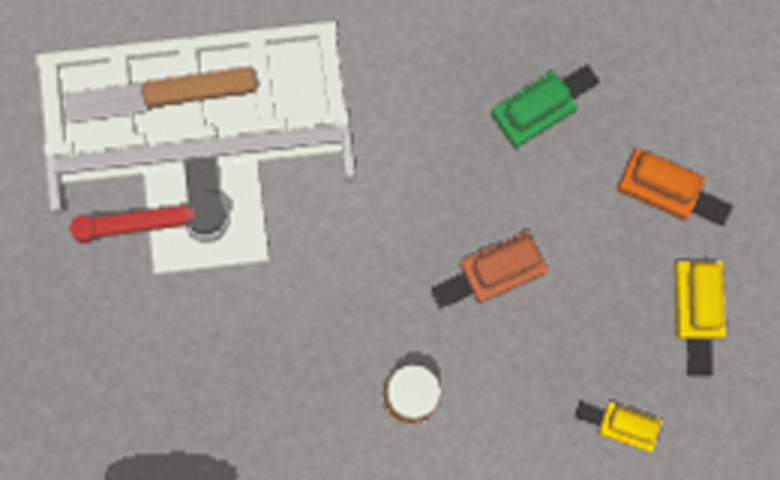

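The crop confirms it. The large yellow shell is at crop (702,300), about 1.4 times the small one at (632,426), and the short spatula lies across the cassette at (160,92). I'll work out rough poses, then move.

```bash
cat >> h.py <<'E'
def pose(n,mid,tab,zm,zt,c=None):
    a=at(n,mid,zm,c)[0];b=at(n,tab,zt,c)[0];v=a-b
    return np.round(a[:2],4),round(float(np.degrees(np.arctan2(v[1],v[0]))),1),round(float(np.linalg.norm(v[:2])),4)
E
python3 - <<'E'
from h import *
f=lambda u,v:((u+.5)/3-.5+225,(v+.5)/3-.5+165)
for n,r,t in[("green",(540,102),(590,72)),("orange",(668,178),(724,213)),("terra",(505,263),(441,297)),("yellow",(707,295),(699,367))]:
    print(n,pose("top",f(*r),f(*t),.044,.004))
print("lever hub->end",at("top",f(207,210),.055),at("top",f(82,229),.055))
print("bar ends",at("top",f(52,160),.028),at("top",f(346,130),.028))
print("handle ends",at("top",f(144,92),.04),at("top",f(256,80),.04), "blade",at("top",f(68,105),.03))
print("back corners",at("top",f(38,55),.022),at("top",f(334,22),.022))
print("tray corners",at("top",[(164,221),(221,282),(190,310),(132,247)],.022))
go((.53,.12,.32),-173)
go((.53,.12,.32),7)
E
```

```text
green (array([ 0.6163, -0.2171]), 125.4, 0.0647)
orange (array([ 0.5463, -0.3229]), 67.3, 0.0614)
terra (array([ 0.4759, -0.1798]), -67.1, 0.0558)
yellow (array([ 0.4444, -0.3488]), -1.1, 0.0565)
lever hub->end [[0.52567698 0.07157938 0.055     ]] [[0.51185226 0.17744883 0.055     ]]
bar ends [[0.57895945 0.20658516 0.028     ]] [[ 0.59955933 -0.04955777  0.028     ]]
handle ends [[0.63477397 0.1252185  0.04      ]] [[0.64318534 0.02777135 0.04      ]] blade [[0.62749517 0.1924569  0.03      ]]
back corners [[0.67607505 0.21998832 0.022     ]] [[ 0.70005056 -0.04236051  0.022     ]]
tray corners [[0.57734252 0.41142966 0.022     ]
 [0.41341893 0.26074249 0.022     ]
 [0.34400596 0.33863415 0.022     ]
 [0.5101327  0.49237447 0.022     ]]
go [0.53 0.12 0.32] -173 -> [ 4.553  3.78  -0.936] [ 1.000e-03 -4.000e-03  5.329e+00] rows>= 18.0
go [0.53 0.12 0.32] 7 -> [ 4.553  3.78  -0.936] [ 0.003  0.    -0.954] rows>= 12.0
```

```bash
cat >> h.py <<'E'
def plan(*way,start=None):
    """calls (tool axes, controller units) to go through way-points (x,y,z,yaw)"""
    o=get_obs();cur=np.r_[o["tool_pos"],o["orientation"][2]] if start is None else np.array(start,float)
    for w in way:
        w=np.array(w,float);y=np.radians(cur[3]);k=1
        while 1:
            s=[];c=cur.copy();st=(w-cur)/k
            for i in range(k):
                y=np.radians(c[3]);s.append([(st[0]*np.cos(y)+st[1]*np.sin(y))*10,(st[0]*np.sin(y)-st[1]*np.cos(y))*10,-st[2]*10,-np.radians(st[3])/.5]);c=c+st
            if np.abs(s).max()<=1:break
            k+=1
        rows=np.ceil(max(np.linalg.norm(st[:3])/.05,abs(st[3])/8.59)+.5)
        print("to",np.round(w,4),"rows",rows)
        for x in s:print("   ",np.round(x,3).tolist())
        cur=w
E
python3 - <<'E'
from h import *
try:print(hold_point_z)
except Exception as e:print(e)
o=get_obs();print(o["orientation"])
plan((.54,.13,.30,-85))
E
```

```text
0.0188
[ 1.79913053e+02 -9.57908368e-03 -2.03337919e+01]
to [  0.54   0.13   0.3  -85.  ] rows 3.0
    [0.769, 0.608, -0.124, 0.376]
    [0.869, 0.454, -0.124, 0.376]
    [0.938, 0.283, -0.124, 0.376]
    [0.975, 0.103, -0.124, 0.376]
    [0.977, -0.081, -0.124, 0.376]
    [0.945, -0.262, -0.124, 0.376]
```

>>> step_arm(
  steps=[
    [[0.77,0.61,-0.12,0,0,0.38],[0.77,0.61,-0.12,0,0,0.38],[0.77,0.61,-0.12,0,0,0.38]],
  ],
  jaw=0,
)

```text
clock: 0.4
tool_pos: [0.2875, 0.5452, 0.2397]
orientation: [-180.0, -0.0, -31.4]
force: [-0.3, 0.7, 0.9]
opening: 0.0875
gripper_force: 0.0
```

>>> step_arm(
  steps=[
    [[0.87,0.45,-0.12,0,0,0.38],[0.87,0.45,-0.12,0,0,0.38],[0.87,0.45,-0.12,0,0,0.38]],
  ],
)

```text
clock: 0.7
tool_pos: [0.3384, 0.4618, 0.2517]
orientation: [-180.0, 0.0, -42.3]
force: [-0.1, 0.7, 1.7]
opening: 0.0881
gripper_force: 0.0
```

>>> step_arm(
  steps=[
    [[0.94,0.28,-0.12,0,0,0.38],[0.94,0.28,-0.12,0,0,0.38],[0.94,0.28,-0.12,0,0,0.38]],
  ],
)

```text
clock: 1.0
tool_pos: [0.3893, 0.3782, 0.2635]
orientation: [-180.0, -0.0, -53.2]
force: [-0.6, 1.2, 0.3]
opening: 0.0871
gripper_force: 0.0
```

>>> step_arm(
  steps=[
    [[0.98,0.1,-0.12,0,0,0.38],[0.98,0.1,-0.12,0,0,0.38],[0.98,0.1,-0.12,0,0,0.38]],
  ],
)

```text
clock: 1.3
tool_pos: [0.4403, 0.2942, 0.2753]
orientation: [-180.0, -0.0, -64.1]
force: [0.6, 0.6, 0.6]
opening: 0.0877
gripper_force: 0.0
```

>>> step_arm(
  steps=[
    [[0.98,-0.08,-0.12,0,0,0.38],[0.98,-0.08,-0.12,0,0,0.38],[0.98,-0.08,-0.12,0,0,0.38]],
  ],
)

```text
clock: 1.6
tool_pos: [0.4908, 0.2099, 0.287]
orientation: [-180.0, -0.0, -75.0]
force: [-0.6, -0.2, 0.6]
opening: 0.088
gripper_force: 0.0
```

>>> step_arm(
  steps=[
    [[0.95,-0.26,-0.12,0,0,0.38],[0.95,-0.26,-0.12,0,0,0.38],[0.95,-0.26,-0.12,0,0,0.38],[0.95,-0.26,-0.12,0,0,0.38],[0.95,-0.26,-0.12,0,0,0.38]],
  ],
)

```text
clock: 2.1
tool_pos: [0.5386, 0.129, 0.298]
orientation: [180.0, 0.0, -85.6]
force: [0.7, 0.4, -0.3]
opening: 0.0877
gripper_force: 0.0
```

```bash
python3 - <<'E'
from h import *
o=get_obs();print(o["clock"],o["tool_pos"],o["orientation"],o["joint_pos"])
c,p,d=shot("wrist","w1");np.save("pics/w1c.npy",c,allow_pickle=True);print(c)
E
```

```text
2.1 [0.53855469 0.12900709 0.29800789] [ 1.79952995e+02  8.40141850e-04 -8.55721263e+01] [ 3.37173487e+01  6.87819869e+00 -8.11586232e+00 -2.45605728e-02
 -7.50465255e+01 -2.92831288e+01]
{'mtx': array([[371.64829954,   0.        , 323.57216717],
       [  0.        , 371.64829954, 237.02320248],
       [  0.        ,   0.        ,   1.        ]]), 'rvec': array([-0.11948008,  3.0885588 ,  0.48657995]), 'tvec': array([ 0.54682692, -0.14433227,  0.43412415])}
```

View pics/w1.png

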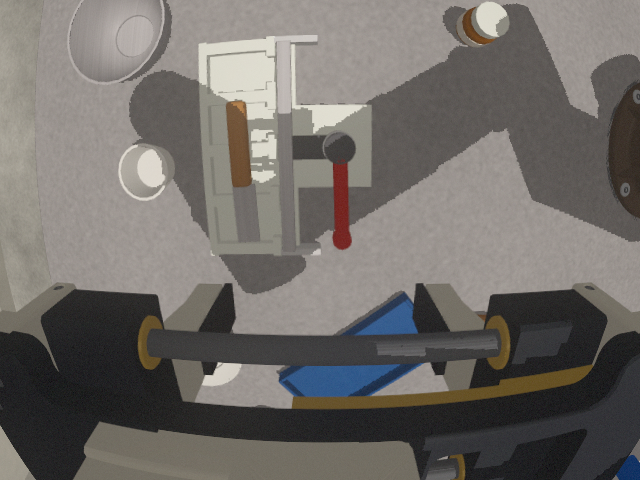

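The wrist view shows the lever from hub (340,148) to end (342,240), the bar at (287,145) and the spatula handle from (235,103) to (242,185). An enlarged crop will give exact points.

```bash
python3 - <<'E'
import cv2
p=cv2.imread("pics/w1.png")
cv2.imwrite("pics/w1z.png",cv2.resize(p[30:260,190:390],None,fx=2.6,fy=2.6,interpolation=cv2.INTER_CUBIC))
E
```

```text
(no output)
```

View pics/w1z.png

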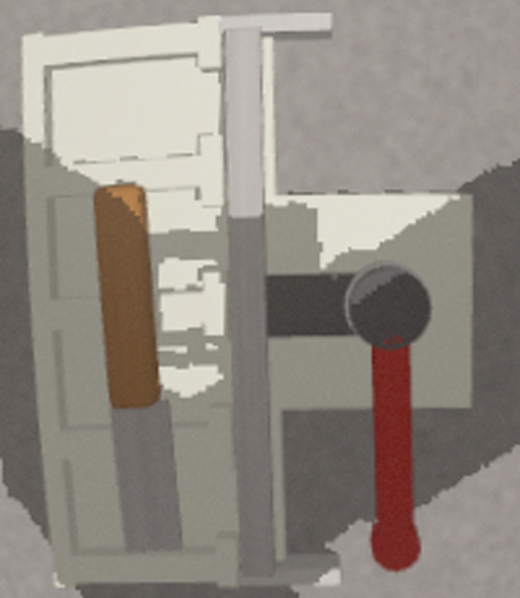

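```bash
cat >> h.py <<'E'
def fit2(local,world):
    """yaw, origin of the best rigid plan fit, and residuals"""
    L=np.array(local,float);W=np.array(world,float)[:,:2];l=L-L.mean(0);w=W-W.mean(0)
    a=np.arctan2((l[:,0]*w[:,1]-l[:,1]*w[:,0]).sum(),(l*w).sum());M=np.array([[np.cos(a),-np.sin(a)],[np.sin(a),np.cos(a)]])
    t=W.mean(0)-M@L.mean(0);return np.degrees(a),t,W-(L@M.T+t)
E
python3 - <<'E'
from h import *
c=np.load("pics/w1c.npy",allow_pickle=True).item()
f=lambda u,v:((u+.5)/2.6-.5+190,(v+.5)/2.6-.5+30)
px=[(46,68),(70,549),(199,68),(200,133),(200,203),(203,265),(203,337)]
loc=np.array([(56,-117),(56,117),(-16,-108),(-16,-78),(-16,-46),(-16,-16),(-16,16)])/1000
W=at("wrist",[f(*q) for q in px],.022,c)
a,t,r=fit2(loc,W);print("cassette",a,t);print(np.round(r*1000,1))
M=np.array([[np.cos(np.radians(a)),-np.sin(np.radians(a))],[np.sin(np.radians(a)),np.cos(np.radians(a))]])
inv=lambda w:np.round((np.array(w)[:,:2]-t)@M*1000,1)
print("bar ends local",inv(at("wrist",[f(245,27),f(256,575)],.028,c)))
print("back corners local",inv(at("wrist",[f(24,36),f(58,583)],.022,c)))
E=at("wrist",[f(395,546),f(391,350)],.055,c);print("lever end,near hub",E,inv(E))
print("pivot expected",M@[-.098,0]+t)
H=at("wrist",[f(120,188),f(135,405)],.040,c);print("handle ends",H,inv(H),np.linalg.norm(H[0]-H[1]))
B=at("wrist",[f(155,550)],.031,c);print("blade end",B,inv(B))
E
```

```text
cassette 5.001227361772968 [0.62333416 0.08174458]
[[-1.3  3. ]
 [ 0.1 -1.3]
 [-0.   0.1]
 [-0.1  0.3]
 [ 0.5  0.3]
 [-0.  -1.6]
 [ 0.9 -0.7]]
bar ends local [[ -37.3 -124.7]
 [ -36.   127.5]]
back corners local [[  65.6 -130.7]
 [  64.2  133.4]]
lever end,near hub [[0.51410482 0.17730039 0.055     ]
 [0.52345086 0.09178874 0.055     ]] [[-100.5  104.7]
 [ -98.6   18.7]]
pivot expected [0.52570727 0.07320122]
handle ends [[0.64463455 0.02980889 0.04      ]
 [0.63361033 0.12548924 0.04      ]] [[ 16.7 -53.6]
 [ 14.1  42.7]] 0.09631335780864284
blade end [[0.62459502 0.19585551 0.031     ]] [[ 11.2 113.6]]
```

```bash
python3 - <<'E'
from h import *
plan((.5161,.1585,.11,-83.6),(.5161,.1585,.027,-83.6))
E
```

```text
to [  0.5161   0.1585   0.11   -83.6   ] rows 3.0
    [-0.155, 0.1, 0.941, -0.034]
    [-0.156, 0.097, 0.941, -0.034]
to [ 5.161e-01  1.585e-01  2.700e-02 -8.360e+01] rows 3.0
    [0.0, -0.0, 0.83, -0.0]
```

>>> step_arm(
  steps=[
    [[-0.155,0.1,0.94,0,0,-0.035],[-0.155,0.1,0.94,0,0,-0.035],[-0.155,0.1,0.94,0,0,-0.035]],
  ],
  jaw=160,
)

```text
clock: 2.45
tool_pos: [0.5233, 0.1428, 0.199]
orientation: [179.4, -0.2, -84.5]
force: [0.6, -0.4, -0.7]
opening: 0.0694
gripper_force: 0.0
```

>>> step_arm(
  steps=[
    [[-0.155,0.1,0.94,0,0,-0.035],[-0.155,0.1,0.94,0,0,-0.035],[-0.155,0.1,0.94,0,0,-0.035],[-0.155,0.1,0.94,0,0,-0.035],[-0.155,0.1,0.94,0,0,-0.035]],
  ],
)

```text
clock: 2.95
tool_pos: [0.5186, 0.1585, 0.1139]
orientation: [-179.8, 0.1, -83.6]
force: [0.2, -0.7, 0.5]
opening: 0.0334
gripper_force: 0.0
```

>>> step_arm(
  steps=[
    [[0,0,0.2,0,0,0],[0,0,0.4,0,0,0],[0,0,0.6,0,0,0],[0,0,0.83,0,0,0],[0,0,0.83,0,0,0],[0,0,0.83,0,0,0]],
  ],
)

```text
clock: 3.55
tool_pos: [0.5178, 0.1578, 0.0295]
orientation: [-179.9, 0.0, -83.6]
force: [0.1, 0.7, 1.5]
opening: 0.0326
gripper_force: 0.0
```

>>> step_arm(
  steps=[
    [[0.006,0.104,0,0,0,-0.244],[0.025,0.206,0,0,0,-0.489],[0.056,0.305,0,0,0,-0.733],[0.1,0.4,0,0,0,-0.977],[0.1,0.4,0,0,0,-0.977]],
  ],
)

```text
clock: 4.05
tool_pos: [0.4789, 0.1438, 0.0301]
orientation: [-179.7, 0.0, -55.5]
force: [1.0, -0.2, 0.8]
opening: 0.0324
gripper_force: 0.0
```

>>> step_arm(
  steps=[
    [[0.006,0.104,0,0,0,-0.244],[0.025,0.206,0,0,0,-0.489],[0.056,0.305,0,0,0,-0.733],[0.1,0.4,0,0,0,-0.977],[0.1,0.4,0,0,0,-0.977]],
  ],
)

```text
clock: 4.55
tool_pos: [0.4514, 0.1124, 0.0291]
orientation: [-179.9, -0.1, -27.7]
force: [0.3, -0.3, 0.1]
opening: 0.0323
gripper_force: 0.0
```

>>> step_arm(
  steps=[
    [[0.006,0.104,0,0,0,-0.244],[0.025,0.206,0,0,0,-0.489],[0.056,0.305,0,0,0,-0.733],[0.1,0.4,0,0,0,-0.977],[0.1,0.4,0,0,0,-0.977],[0.1,0.4,0,0,0,-0.977]],
  ],
)

```text
clock: 5.15
tool_pos: [0.4411, 0.0721, 0.0279]
orientation: [180.0, -0.0, -0.1]
force: [0.7, -0.4, -0.4]
opening: 0.0326
gripper_force: 0.0
```

>>> step_arm(
  steps=[
    [[0.0,0.06,0,0,0,-0.09],[0.0,0.1,0,0,0,-0.17],[0.0,0.12,0,0,0,-0.17],[0.0,0.12,0,0,0,-0.17]],
  ],
)

```text
clock: 5.55
tool_pos: [0.4413, 0.0604, 0.0278]
orientation: [-180.0, -0.0, 5.0]
force: [0.6, 1.0, 0.1]
opening: 0.0329
gripper_force: 0.9
```

>>> step_arm(
  steps=[
    [[0.0,0.02,0,0,0,0],[0,0.04,0,0,0,0],[0,0.04,0,0,0,0]],
  ],
)

```text
clock: 5.85
tool_pos: [0.4414, 0.0573, 0.0277]
orientation: [-179.9, -0.1, 5.1]
force: [-4.0, 11.8, 2.4]
opening: 0.0325
gripper_force: 6.3
```

```bash
python3 - <<'E'
from h import *
plan((.441,.066,.028,5.1),(.441,.066,.12,5.1),(.638,.0876,.13,-83.2),(.638,.0876,.026,-83.2))
E
```

```text
to [0.441 0.066 0.028 5.1  ] rows 1.0
    [0.003, -0.087, -0.003, 0.0]
to [0.441 0.066 0.12  5.1  ] rows 3.0
    [0.0, 0.0, -0.92, -0.0]
to [  0.638    0.0876   0.13   -83.2   ] rows 4.0
    [0.495, -0.01, -0.025, 0.771]
    [0.455, -0.195, -0.025, 0.771]
    [0.348, -0.352, -0.025, 0.771]
    [0.191, -0.457, -0.025, 0.771]
to [ 6.38e-01  8.76e-02  2.60e-02 -8.32e+01] rows 2.0
    [0.0, -0.0, 0.52, -0.0]
    [0.0, -0.0, 0.52, -0.0]
```

>>> step_arm(
  steps=[
    [[0,-0.085,0,0,0,0],[0,-0.085,0,0,0,0]],
  ],
)

```text
clock: 6.05
tool_pos: [0.44, 0.0646, 0.0274]
orientation: [180.0, 0.0, 5.2]
force: [-0.2, -0.7, 1.2]
opening: 0.0328
gripper_force: 0.0
```

>>> step_arm(
  steps=[
    [[0,0,-0.4,0,0,0],[0,0,-0.92,0,0,0],[0,0,-0.92,0,0,0]],
  ],
)

```text
clock: 6.35
tool_pos: [0.4433, 0.0655, 0.1248]
orientation: [-179.9, -0.4, 5.2]
force: [-0.3, 0.5, -0.5]
opening: 0.0328
gripper_force: 0.0
```

>>> step_arm(
  steps=[
    [[0.495,-0.01,-0.025,0,0,0.77],[0.495,-0.01,-0.025,0,0,0.77],[0.495,-0.01,-0.025,0,0,0.77],[0.495,-0.01,-0.025,0,0,0.77]],
  ],
  jaw=100,
)

```text
clock: 6.75
tool_pos: [0.4891, 0.0694, 0.1215]
orientation: [179.9, 0.1, -17.0]
force: [-0.3, -0.5, 0.1]
opening: 0.0527
gripper_force: 0.0
```

>>> step_arm(
  steps=[
    [[0.455,-0.195,-0.025,0,0,0.77],[0.455,-0.195,-0.025,0,0,0.77],[0.455,-0.195,-0.025,0,0,0.77],[0.455,-0.195,-0.025,0,0,0.77]],
  ],
)

```text
clock: 7.15
tool_pos: [0.5383, 0.075, 0.1241]
orientation: [179.9, 0.0, -38.9]
force: [1.0, -0.5, -0.7]
opening: 0.0534
gripper_force: 0.0
```

>>> step_arm(
  steps=[
    [[0.35,-0.35,-0.025,0,0,0.77],[0.35,-0.35,-0.025,0,0,0.77],[0.35,-0.35,-0.025,0,0,0.77],[0.35,-0.35,-0.025,0,0,0.77]],
  ],
)

```text
clock: 7.55
tool_pos: [0.5876, 0.0804, 0.1268]
orientation: [180.0, 0.0, -60.8]
force: [-0.2, 0.0, 0.2]
opening: 0.0532
gripper_force: 0.0
```

>>> step_arm(
  steps=[
    [[0.19,-0.46,-0.025,0,0,0.77],[0.19,-0.46,-0.025,0,0,0.77],[0.19,-0.46,-0.025,0,0,0.77],[0.19,-0.46,-0.025,0,0,0.77],[0.19,-0.46,-0.025,0,0,0.77],[0.19,-0.46,-0.025,0,0,0.77]],
  ],
)

```text
clock: 8.15
tool_pos: [0.6372, 0.0864, 0.1299]
orientation: [-180.0, 0.0, -82.8]
force: [0.6, 0.5, -0.3]
opening: 0.0533
gripper_force: 0.0
```

```bash
python3 - <<'E'
from h import *
c,p,d=shot("wrist","w2");np.save("pics/w2c.npy",c,allow_pickle=True)
plan((.638,.0876,.026,-83.2))
E
```

```text
to [ 6.38e-01  8.76e-02  2.60e-02 -8.32e+01] rows 2.0
    [-0.005, -0.005, 0.52, 0.006]
    [-0.005, -0.005, 0.52, 0.006]
```

View pics/w2.png

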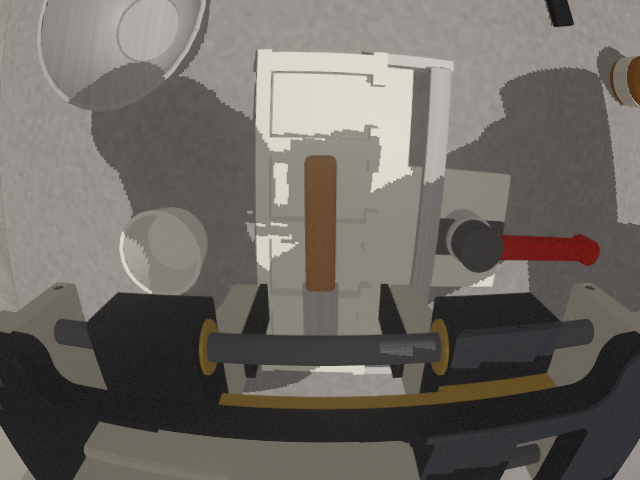

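The lever is fully open (hub (470,240) to end (585,249)), the bar has slid clear, and the handle at (320,225) is centred between the fingers. Descending to grip it.

>>> step_arm(
  steps=[
    [[-0.005,-0.005,0.4,0,0,0],[-0.01,-0.01,0.7,0,0,0.01],[-0.01,-0.01,0.9,0,0,0.01],[-0.01,-0.01,1.0,0,0,0.01],[-0.01,-0.01,1.0,0,0,0.01]],
  ],
)

```text
clock: 8.7
tool_pos: [0.6375, 0.0872, 0.0284]
orientation: [179.9, -0.0, -83.3]
force: [0.3, -0.3, 0.2]
opening: 0.0534
gripper_force: 0.0
```

>>> step_arm(
  steps=[
    [[0,0,0.04,0,0,0],[0,0,0.04,0,0,0],[0,0,0.04,0,0,0],[0,0,0.04,0,0,0],[0,0,0.04,0,0,0],[0,0,0.04,0,0,0]],
  ],
  jaw=255,
)

```text
clock: 9.3
tool_pos: [0.6387, 0.0876, 0.0263]
orientation: [-179.9, 0.0, -83.3]
force: [-0.8, -0.5, 4.3]
opening: 0.0218
gripper_force: 30.0
```

>>> step_arm(
  steps=[
    [[0,0,-0.2,0,0,0],[0,0,-0.5,0,0,0],[0,0,-0.8,0,0,0],[0,0,-1.0,0,0,0],[0,0,-1.0,0,0,0]],
  ],
)

```text
clock: 9.8
tool_pos: [0.64, 0.088, 0.129]
orientation: [-179.7, 0.1, -83.3]
force: [1.3, 0.3, -1.5]
opening: 0.0216
gripper_force: 30.0
```

```bash
python3 - <<'E'
from h import *
o=get_obs();print(o["opening"],o["gripper_force"],o["force"])
a=np.radians(42.6);g=np.array([.461,.376])-.0255*np.array([np.cos(a),np.sin(a)])
plan((*g,.12,-137.4))
plan((*g,.011,-137.4),start=(*g,.12,-137.4))
E
```

```text
0.021585148077890165 29.995813071727753 [ 1.29893127  0.32101325 -1.50190063]
to [ 4.422e-01  3.587e-01  1.200e-01 -1.374e+02] rows 3.0
    [-0.73, 0.412, 0.023, 0.472]
    [-0.613, 0.571, 0.023, 0.472]
    [-0.463, 0.699, 0.023, 0.472]
    [-0.286, 0.788, 0.023, 0.472]
to [ 4.422e-01  3.587e-01  1.100e-02 -1.374e+02] rows 2.0
    [-0.0, 0.0, 0.545, -0.0]
    [-0.0, 0.0, 0.545, -0.0]
```

>>> step_arm(
  steps=[
    [[-0.2,0.1,0,0,0,0.12],[-0.45,0.25,0.01,0,0,0.3],[-0.73,0.41,0.02,0,0,0.47]],
  ],
)

```text
clock: 10.1
tool_pos: [0.588, 0.1551, 0.1223]
orientation: [179.9, -0.0, -97.1]
force: [0.2, 0.2, -0.9]
opening: 0.0219
gripper_force: 30.0
```

>>> step_arm(
  steps=[
    [[-0.2,0.19,0.01,0,0,0.16],[-0.4,0.38,0.02,0,0,0.31],[-0.61,0.57,0.02,0,0,0.47]],
  ],
)

```text
clock: 10.4
tool_pos: [0.5382, 0.2228, 0.1203]
orientation: [179.9, -0.1, -110.5]
force: [-0.8, 0.4, -0.7]
opening: 0.0217
gripper_force: 30.0
```

>>> step_arm(
  steps=[
    [[-0.15,0.23,0.01,0,0,0.16],[-0.3,0.47,0.02,0,0,0.31],[-0.46,0.7,0.02,0,0,0.47]],
  ],
)

```text
clock: 10.7
tool_pos: [0.4885, 0.2902, 0.1184]
orientation: [180.0, -0.1, -123.9]
force: [0.6, 0.3, -1.4]
opening: 0.0215
gripper_force: 30.0
```

>>> step_arm(
  steps=[
    [[-0.1,0.26,0.01,0,0,0.16],[-0.2,0.55,0.02,0,0,0.31],[-0.29,0.79,0.02,0,0,0.47],[-0.29,0.79,0.02,0,0,0.47],[-0.29,0.79,0.02,0,0,0.47],[-0.29,0.79,0.02,0,0,0.47]],
  ],
)

```text
clock: 11.3
tool_pos: [0.4402, 0.3572, 0.117]
orientation: [-180.0, -0.1, -137.2]
force: [0.3, -1.4, -0.0]
opening: 0.0216
gripper_force: 30.0
```

```bash
python3 - <<'E'
from h import *
c,p,d=shot("top","t3");cv2.imwrite("pics/t3c.png",cv2.resize(p[180:340,100:360,::-1],None,fx=3,fy=3))
print(get_obs()["opening"]);plan((.4422,.3587,.011,-137.4))
E
```

```text
0.021708849817806533
to [ 4.422e-01  3.587e-01  1.100e-02 -1.374e+02] rows 2.0
    [-0.012, 0.0, 0.531, 0.004]
    [-0.012, 0.0, 0.531, 0.004]
```

View pics/t3c.png

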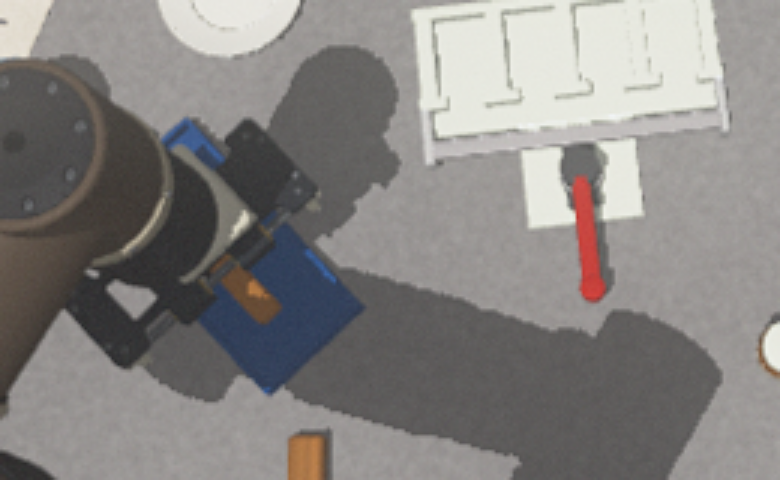

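The top view shows the spatula aligned over the tray, with its handle at (248,290), and the lever open at (592,290). Lowering and releasing.

>>> step_arm(
  steps=[
    [[-0.01,0,0.3,0,0,0],[-0.02,0,0.6,0,0,0],[-0.02,0,0.85,0,0,0],[-0.02,0,1.0,0,0,0],[-0.02,0,1.0,0,0,0]],
  ],
)

```text
clock: 11.85
tool_pos: [0.4413, 0.357, 0.0152]
orientation: [-179.9, -0.3, -137.3]
force: [-0.2, -0.3, -1.3]
opening: 0.022
gripper_force: 30.0
```

>>> step_arm(
  steps=[
    [[0,0,0.03,0,0,0],[0,0,0.06,0,0,0],[0,0,0.06,0,0,0]],
  ],
)

```text
clock: 12.15
tool_pos: [0.4421, 0.3594, 0.0121]
orientation: [180.0, 0.1, -137.2]
force: [-0.0, -0.1, -1.6]
opening: 0.0218
gripper_force: 30.0
```

>>> step_arm(
  steps=[
    [[0,0,0,0,0,0],[0,0,0,0,0,0],[0,0,0,0,0,0]],
  ],
  jaw=140,
)

```text
clock: 12.45
tool_pos: [0.442, 0.3595, 0.012]
orientation: [180.0, 0.1, -137.2]
force: [0.4, -0.9, -0.2]
opening: 0.0379
gripper_force: 0.0
```

>>> step_arm(
  steps=[
    [[0,0,-0.3,0,0,0],[0,0,-0.8,0,0,0],[0,0,-1,0,0,0]],
  ],
)

```text
clock: 12.75
tool_pos: [0.4432, 0.3608, 0.1159]
orientation: [180.0, 0.3, -137.1]
force: [1.0, 1.0, 0.7]
opening: 0.0396
gripper_force: 0.0
```

>>> step_arm(
  steps=[
    [[0,0,-1,0,0,0],[0,0,-1,0,0,0],[0,0,-1,0,0,0],[0,0,-1,0,0,0]],
  ],
)

```text
clock: 13.15
tool_pos: [0.4421, 0.3599, 0.2135]
orientation: [179.9, 0.2, -137.2]
force: [-0.7, -0.4, -1.8]
opening: 0.0392
gripper_force: 0.0
```

```bash
python3 - <<'E'
from h import *
plan((.48,-.13,.28,-90))
E
```

```text
to [  0.48  -0.13   0.28 -90.  ] rows 3.0
    [0.61, -0.77, -0.133, -0.329]
    [0.728, -0.66, -0.133, -0.329]
    [0.827, -0.531, -0.133, -0.329]
    [0.902, -0.389, -0.133, -0.329]
    [0.954, -0.235, -0.133, -0.329]
```

>>> step_arm(
  steps=[
    [[0.61,-0.77,-0.13,0,0,-0.33],[0.61,-0.77,-0.13,0,0,-0.33],[0.61,-0.77,-0.13,0,0,-0.33]],
  ],
)

```text
clock: 13.45
tool_pos: [0.4486, 0.257, 0.2243]
orientation: [180.0, -0.1, -127.8]
force: [1.0, 1.9, 0.6]
opening: 0.0391
gripper_force: 0.0
```

>>> step_arm(
  steps=[
    [[0.73,-0.66,-0.13,0,0,-0.33],[0.73,-0.66,-0.13,0,0,-0.33],[0.73,-0.66,-0.13,0,0,-0.33]],
  ],
)

```text
clock: 13.75
tool_pos: [0.4563, 0.1591, 0.2374]
orientation: [180.0, -0.1, -118.4]
force: [-0.7, 0.5, 0.4]
opening: 0.0395
gripper_force: 0.0
```

>>> step_arm(
  steps=[
    [[0.83,-0.53,-0.13,0,0,-0.33],[0.83,-0.53,-0.13,0,0,-0.33],[0.83,-0.53,-0.13,0,0,-0.33]],
  ],
)

```text
clock: 14.05
tool_pos: [0.4638, 0.0615, 0.2503]
orientation: [180.0, -0.1, -109.0]
force: [0.9, 1.2, -0.4]
opening: 0.0395
gripper_force: 0.0
```

>>> step_arm(
  steps=[
    [[0.9,-0.39,-0.13,0,0,-0.33],[0.9,-0.39,-0.13,0,0,-0.33],[0.9,-0.39,-0.13,0,0,-0.33]],
  ],
)

```text
clock: 14.35
tool_pos: [0.472, -0.0359, 0.2632]
orientation: [180.0, -0.1, -99.5]
force: [0.3, -0.0, 0.0]
opening: 0.0397
gripper_force: 0.0
```

>>> step_arm(
  steps=[
    [[0.95,-0.24,-0.13,0,0,-0.33],[0.95,-0.24,-0.13,0,0,-0.33],[0.95,-0.24,-0.13,0,0,-0.33]],
  ],
)

```text
clock: 14.65
tool_pos: [0.4805, -0.1334, 0.276]
orientation: [179.9, -0.0, -90.1]
force: [-1.1, 0.9, -0.5]
opening: 0.0396
gripper_force: 0.0
```

>>> step_arm(
  steps=[
    [[0.8,-0.4,0,0,0,0],[0.8,-0.4,0,0,0,0],[0.8,-0.4,0,0,0,0],[0.8,-0.4,0,0,0,0],[0.8,-0.4,0,0,0,0]],
  ],
)

```text
clock: 15.15
tool_pos: [0.5202, -0.2094, 0.2758]
orientation: [179.9, 0.0, -89.9]
force: [-0.4, 0.2, -0.5]
opening: 0.0391
gripper_force: 0.0
```

```bash
python3 - <<'E'
from h import *
o=get_obs();print(o["clock"],o["tool_pos"],o["orientation"])
c,p,d=shot("wrist","w4");np.save("pics/w4c.npy",c,allow_pickle=True)
shot("top","t4")
cv2.imwrite("pics/w4s.png",cv2.resize(p[:300,80:560,::-1],None,fx=1.66,fy=1.66,interpolation=cv2.INTER_CUBIC))
E
```

```text
15.15 [ 0.52023739 -0.20943184  0.27575196] [ 1.79920027e+02  2.29455129e-02 -8.99176615e+01]
```

View pics/w4s.png

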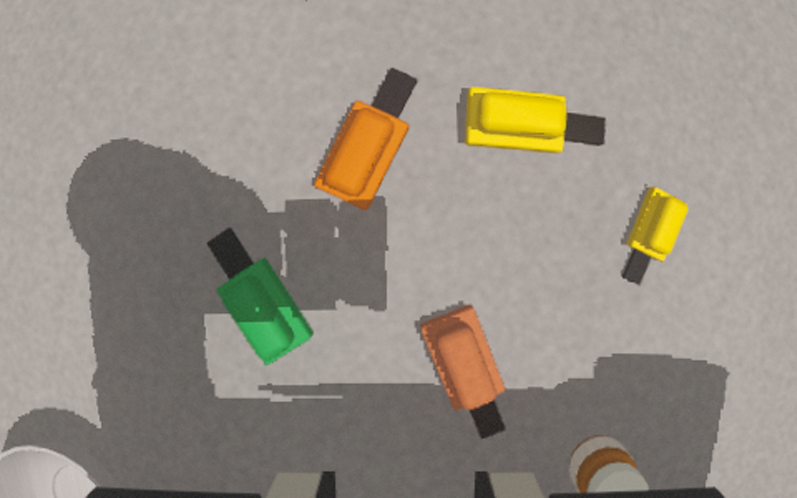

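The four shells show clearly at crop points orange (362,152), yellow (517,120), green (265,310) and terracotta (462,357). The small yellow is at (657,223). I'll fit poses by matching projected silhouettes to the colour masks.

```bash
cat >> h.py <<'E'
from scipy.optimize import minimize
def proj(n,P,c):
    M=R.from_rotvec(np.ravel(c["rvec"])).as_matrix();q=np.asarray(P)@M.T+np.ravel(c["tvec"]);K=c["mtx"]
    if n=="wrist":
        r=np.hypot(q[:,0],q[:,1])+1e-12;a=q[:,:2]/r[:,None]*np.arctan2(r,q[:,2])[:,None]
    else:a=q[:,:2]/q[:,2:]
    return a*K[0,0]+K[:2,2]
def box(x0,x1,y,z0,z1):return np.array([(x,s*y,z) for x in(x0,x1) for s in(-1,1) for z in(z0,z1)])
BX=[box(-.033,.033,.020,0,.018),box(-.028,.028,.013,.018,.044)]
def fitshell(n,p,c,g,hue,z=0.):
    """refine (x,y,yaw deg) of a shell by silhouette; p rgb picture"""
    h=cv2.cvtColor(p,cv2.COLOR_RGB2HSV).astype(int);m=(h[...,0]>=hue[0])&(h[...,0]<=hue[1])&(h[...,1]>90)&(h[...,2]>25)
    u,v=proj(n,[[g[0],g[1],z+.02]],c)[0].astype(int);w=70 if n=="wrist" else 25
    y0,x0=max(v-w,0),max(u-w,0);m=m[y0:v+w,x0:u+w].astype(np.uint8)
    k,l,s,_=cv2.connectedComponentsWithStats(m);m=(l==1+np.argmax(s[1:,4])).astype(np.float32)
    m=cv2.morphologyEx(m,cv2.MORPH_CLOSE,np.ones((5,5)));S=4;mb=cv2.resize(m,None,fx=S,fy=S,interpolation=cv2.INTER_LINEAR)>.5
    def cost(q):
        x,y,a=q[0],q[1],np.radians(q[2]*1000);r=np.array([[np.cos(a),-np.sin(a),0],[np.sin(a),np.cos(a),0],[0,0,1]]);im=np.zeros(mb.shape,np.uint8)
        for b in BX:
            uv=(proj(n,b@r.T+[x,y,z],c)-[x0,y0]+.5)*S-.5
            cv2.fillConvexPoly(im,cv2.convexHull(np.round(uv*16).astype(np.int32)),1,shift=4)
        return (im.astype(bool)^mb).sum()/mb.sum()
    q=np.array([g[0],g[1],g[2]/1000])
    for d in(.012,.004):
        r=minimize(cost,q,method="Nelder-Mead",options=dict(initial_simplex=[q]+[q+d*e for e in np.eye(3)],xatol=1e-5,fatol=1e-5));q=r.x
    return np.round([q[0],q[1],q[2]*1000],4),round(r.fun,3)
SH=dict(green=((.6163,-.2171,125.4),(45,85)),orange=((.5463,-.3229,67.3),(9,17)),terra=((.4759,-.1798,-67.1),(2,12)),yellow=((.4444,-.3488,-1.1),(20,34)))
E
python3 - <<'E'
from h import *
p=cv2.imread("pics/w4.png")[:,:,::-1].copy();c=np.load("pics/w4c.npy",allow_pickle=True).item()
for k,(g,h) in SH.items():print(k,fitshell("wrist",p,c,g,h))
p=cv2.imread("pics/t4.png")[:,:,::-1].copy()
for k,(g,h) in SH.items():print("top",k,fitshell("top",p,calibration("top"),g,h))
E
```

```text
green (array([  0.6194,  -0.2167, 118.9855]), np.float64(0.094))
orange (array([ 0.5494, -0.3245, 63.7531]), np.float64(0.025))
terra (array([  0.4787,  -0.1825, -67.3927]), np.float64(0.044))
yellow (array([ 0.4455, -0.3511, -2.5104]), np.float64(0.036))
top green (array([  0.617,  -0.214, 121.335]), np.float64(0.394))
top orange (array([ 0.5451, -0.3282, 74.7201]), np.float64(1.923))
top terra (array([  0.4787,  -0.183 , -65.9222]), np.float64(0.088))
top yellow (array([ 0.446 , -0.3514, -3.3396]), np.float64(0.051))
```

```bash
python3 - <<'E'
from h import *
plan((.4787,-.1825,.10,-67.4),(.4787,-.1825,.022,-67.4))
E
```

```text
to [  0.4787  -0.1825   0.1    -67.4   ] rows 3.0
    [-0.134, 0.208, 0.883, -0.392]
    [-0.172, 0.178, 0.883, -0.392]
to [ 4.787e-01 -1.825e-01  2.200e-02 -6.740e+01] rows 3.0
    [0.0, -0.0, 0.78, -0.0]
```

>>> step_arm(
  steps=[
    [[-0.135,0.21,0.88,0,0,-0.39],[-0.135,0.21,0.88,0,0,-0.39],[-0.135,0.21,0.88,0,0,-0.39]],
  ],
  jaw=100,
)

```text
clock: 15.55
tool_pos: [0.4949, -0.1949, 0.1841]
orientation: [179.5, 0.2, -78.7]
force: [0.5, -0.2, -0.0]
opening: 0.0526
gripper_force: 0.0
```

>>> step_arm(
  steps=[
    [[-0.17,0.18,0.88,0,0,-0.39],[-0.17,0.18,0.88,0,0,-0.39],[-0.17,0.18,0.88,0,0,-0.39],[-0.17,0.18,0.88,0,0,-0.39],[-0.17,0.18,0.88,0,0,-0.39],[-0.17,0.18,0.88,0,0,-0.39]],
  ],
)

```text
clock: 16.15
tool_pos: [0.4807, -0.184, 0.103]
orientation: [-179.8, -0.1, -67.6]
force: [-0.6, 0.3, -0.1]
opening: 0.0532
gripper_force: 0.0
```

```bash
python3 - <<'E'
from h import *
c,p,d=shot("wrist","w5");np.save("pics/w5c.npy",c,allow_pickle=True)
for k,(g,h) in SH.items():
    try:print(k,fitshell("wrist",p,c,g,h))
    except Exception as e:print(k,e)
plan((.4787,-.1825,.022,-67.4))
E
```

```text
green (array([  0.62  ,  -0.2162, 121.3622]), np.float64(0.085))
orange (array([ 0.5499, -0.325 , 64.142 ]), np.float64(0.033))
terra (array([  0.4787,  -0.1825, -67.269 ]), np.float64(0.044))
yellow (array([ 0.4453, -0.3517, -2.5124]), np.float64(0.077))
to [ 4.787e-01 -1.825e-01  2.200e-02 -6.740e+01] rows 3.0
    [-0.02, 0.008, 0.806, -0.007]
```

View pics/w5.png

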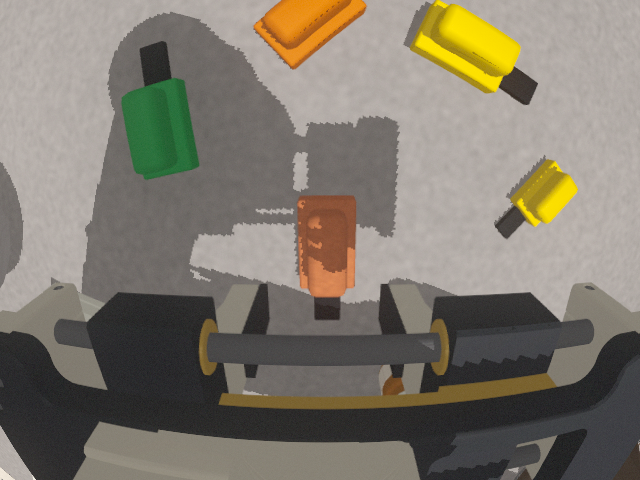

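Terracotta is centred between the fingers at (327,245), with its tab towards me. Gripping it.

>>> step_arm(
  steps=[
    [[-0.01,0,0.3,0,0,0],[-0.02,0.01,0.6,0,0,0],[-0.02,0.01,0.8,0,0,0],[-0.02,0.01,0.8,0,0,0],[-0.02,0.01,0.8,0,0,0]],
  ],
)

```text
clock: 16.7
tool_pos: [0.4776, -0.1825, 0.0214]
orientation: [-180.0, -0.0, -67.6]
force: [-0.7, 0.3, 0.4]
opening: 0.0535
gripper_force: 0.0
```

>>> step_arm(
  steps=[
    [[0,0,0,0,0,0],[0,0,0,0,0,0],[0,0,0,0,0,0],[0,0,0,0,0,0],[0,0,0,0,0,0],[0,0,0,0,0,0]],
  ],
  jaw=255,
)

```text
clock: 17.3
tool_pos: [0.4772, -0.1823, 0.0211]
orientation: [-180.0, -0.0, -67.6]
force: [-1.0, 1.4, 6.0]
opening: 0.0259
gripper_force: 30.0
```

>>> step_arm(
  steps=[
    [[0,0,-0.2,0,0,0],[0,0,-0.5,0,0,0],[0,0,-0.8,0,0,0],[0,0,-1.0,0,0,0],[0,0,-1.0,0,0,0]],
  ],
)

```text
clock: 17.8
tool_pos: [0.4784, -0.1824, 0.1233]
orientation: [-179.7, -0.1, -67.5]
force: [0.4, -0.6, -1.5]
opening: 0.0258
gripper_force: 30.0
```

```bash
python3 - <<'E'
from h import *
plan((.6512,-.0084,.12,5))
E
```

```text
to [ 0.6512 -0.0084  0.12    5.    ] rows 4.0
    [-0.316, -0.754, 0.011, -0.844]
    [0.02, -0.817, 0.011, -0.844]
    [0.353, -0.737, 0.011, -0.844]
```

>>> step_arm(
  steps=[
    [[-0.1,-0.2,0.01,0,0,-0.21],[-0.2,-0.45,0.01,0,0,-0.5],[-0.32,-0.75,0.01,0,0,-0.8],[-0.32,-0.75,0.01,0,0,-0.84]],
  ],
)

```text
clock: 18.2
tool_pos: [0.5359, -0.1222, 0.1184]
orientation: [180.0, 0.0, -43.1]
force: [0.2, -0.2, -2.5]
opening: 0.0256
gripper_force: 30.0
```

>>> step_arm(
  steps=[
    [[0,-0.2,0.01,0,0,-0.21],[0,-0.5,0.01,0,0,-0.5],[0.02,-0.82,0.01,0,0,-0.8],[0.02,-0.82,0.01,0,0,-0.84]],
  ],
)

```text
clock: 18.6
tool_pos: [0.5936, -0.0641, 0.1171]
orientation: [180.0, 0.0, -19.1]
force: [-0.6, -0.5, -1.5]
opening: 0.0259
gripper_force: 30.0
```

>>> step_arm(
  steps=[
    [[0.1,-0.2,0.01,0,0,-0.21],[0.23,-0.5,0.01,0,0,-0.5],[0.35,-0.74,0.01,0,0,-0.8],[0.35,-0.74,0.01,0,0,-0.84],[0.35,-0.74,0.01,0,0,-0.84],[0.35,-0.74,0.01,0,0,-0.84]],
  ],
)

```text
clock: 19.2
tool_pos: [0.6482, -0.0085, 0.1167]
orientation: [180.0, 0.1, 4.5]
force: [1.1, -0.8, -1.7]
opening: 0.0258
gripper_force: 30.0
```

```bash
python3 - <<'E'
from h import *
plan((.6504,-.0085,.045,5))
E
```

```text
to [ 0.6504 -0.0085  0.045   5.    ] rows 2.0
    [0.021, 0.001, 0.717, -0.019]
```

>>> step_arm(
  steps=[
    [[0.02,0,0.2,0,0,-0.02],[0.02,0,0.4,0,0,-0.02],[0.02,0,0.57,0,0,-0.02],[0.02,0,0.57,0,0,-0.02],[0.02,0,0.57,0,0,-0.02]],
  ],
)

```text
clock: 19.7
tool_pos: [0.6511, -0.0084, 0.0608]
orientation: [180.0, 0.0, 5.1]
force: [0.5, -0.2, -1.1]
opening: 0.0254
gripper_force: 30.0
```

```bash
python3 - <<'E'
from h import *
o=get_obs();print(o["tool_pos"],o["orientation"])
c,p,d=shot("wrist","w6");np.save("pics/w6c.npy",c,allow_pickle=True)
cv2.imwrite("pics/w6s.png",cv2.resize(p[80:380,120:520,::-1],None,fx=2,fy=2,interpolation=cv2.INTER_CUBIC))
E
```

```text
[ 0.65108738 -0.0083934   0.06084985] [1.79980697e+02 2.84556927e-02 5.11954898e+00]
```

View pics/w6s.png

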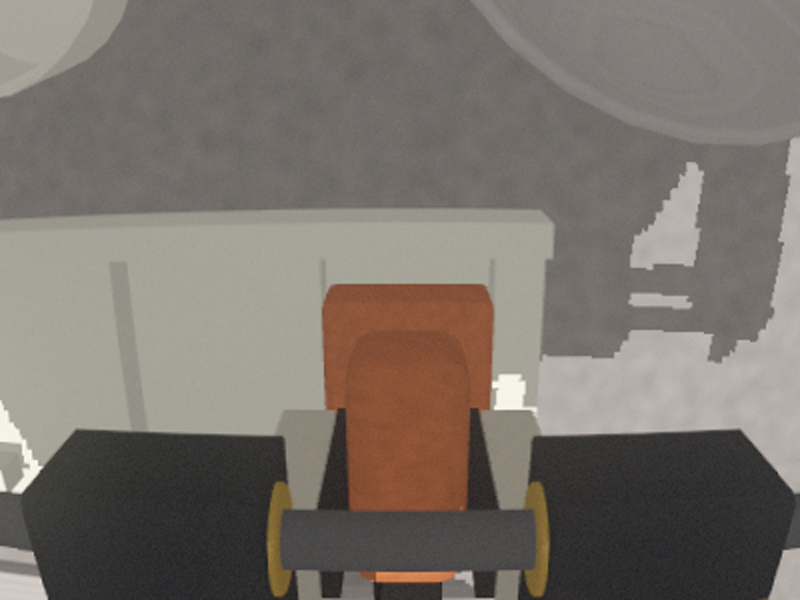

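```bash
python3 - <<'E'
from h import *
c=np.load("pics/w6c.npy",allow_pickle=True).item()
f=lambda u,v:((u+.5)/2-.5+120,(v+.5)/2-.5+80)
a=np.radians(5);M=np.array([[np.cos(a),-np.sin(a)],[np.sin(a),np.cos(a)]]);t=np.array([.6232,.0825])
inv=lambda w:np.round((np.array(w)[:,:2]-t)@M*1000,1)
print("bay back corners want(56,-69),(56,-117)",inv(at("wrist",[f(322,261),f(493,260)],.022,c)))
print("outer back edge",inv(at("wrist",[f(0,218),f(350,209),f(541,210)],.022,c)))
print("left rib top at x=56 want -7,-55 edges?",inv(at("wrist",[f(110,263),f(126,263)],.022,c)),inv(at("wrist",[f(110,263),f(126,263)],.008,c)))
print("shell bottom front",inv(at("wrist",[f(333,285),f(487,285)],.0397,c)),"top",inv(at("wrist",[f(324,305),f(492,305)],.0577,c)))
print("cam",-R.from_rotvec(np.ravel(c["rvec"])).as_matrix().T@np.ravel(c["tvec"]))
E
```

```text
bay back corners want(56,-69),(56,-117) [[  55.2  -68.7]
 [  55.6 -115.7]]
outer back edge [[  69.9   29.9]
 [  69.6  -76.7]
 [  69.7 -128.5]]
left rib top at x=56 want -7,-55 edges? [[ 55.2  -6.1]
 [ 55.2 -11.2]] [[51.8 -0. ]
 [51.7 -5.5]]
shell bottom front [[  53.3  -73.4]
 [  53.4 -112.3]] top [[  53.5  -73.1]
 [  53.6 -111.6]]
cam [ 7.34488365e-01 -3.13727509e-04  2.19899452e-01]
```

The shell is within 0.5 mm of the bay centre (ends: shell front x=53.4, bay back x=55.4). Lowering.

>>> step_arm(
  steps=[
    [[-0.008,-0.004,0.1,0,0,0],[-0.008,-0.004,0.2,0,0,0],[-0.008,-0.004,0.28,0,0,0],[-0.008,-0.004,0.31,0,0,0],[-0.008,-0.004,0.31,0,0,0],[-0.008,-0.004,0.31,0,0,0]],
  ],
)

```text
clock: 20.35
tool_pos: [0.6506, -0.0073, 0.0293]
orientation: [180.0, 0.0, 5.2]
force: [-0.8, -0.2, -1.2]
opening: 0.0259
gripper_force: 30.0
```

>>> step_arm(
  steps=[
    [[0,0,0,0,0,0],[0,0,0,0,0,0],[0,0,0,0,0,0],[0,0,0,0,0,0]],
  ],
  jaw=140,
)

```text
clock: 20.75
tool_pos: [0.6507, -0.0074, 0.0296]
orientation: [180.0, -0.0, 5.2]
force: [-0.4, 0.2, 0.1]
opening: 0.0396
gripper_force: 0.0
```

>>> step_arm(
  steps=[
    [[0,0,-0.3,0,0,0],[0,0,-0.8,0,0,0],[0,0,-1,0,0,0]],
  ],
)

```text
clock: 21.05
tool_pos: [0.6528, -0.0073, 0.1343]
orientation: [180.0, -0.3, 5.2]
force: [1.2, 0.2, 0.3]
opening: 0.0402
gripper_force: 0.0
```

>>> step_arm(
  steps=[
    [[0,0,-0.4,0,0,0],[0,0,-0.4,0,0,0],[0,0,-0.4,0,0,0]],
  ],
)

```text
clock: 21.35
tool_pos: [0.6512, -0.0072, 0.171]
orientation: [-180.0, -0.2, 5.2]
force: [0.9, -0.0, -0.2]
opening: 0.0397
gripper_force: 0.0
```

```bash
python3 - <<'E'
from h import *
c,p,d=shot("wrist","w7");np.save("pics/w7c.npy",c,allow_pickle=True)
print(fitshell("wrist",p,c,(.6512,-.008,5),(2,12),z=.008))
plan((.54,-.18,.2,-55))
E
```

```text
(array([ 0.6517, -0.0066,  4.9106]), np.float64(0.061))
to [  0.54  -0.18   0.2  -55.  ] rows 3.0
    [-0.419, 0.54, -0.101, 0.7]
    [-0.208, 0.651, -0.101, 0.7]
    [0.028, 0.683, -0.101, 0.7]
```

```bash
python3 - <<'E'
from h import *
plan((.620,-.2162,.12,-60))
E
```

```text
to [  0.62    -0.2162   0.12   -60.    ] rows 4.0
    [-0.164, 0.684, 0.165, 0.758]
    [0.101, 0.696, 0.165, 0.758]
    [0.352, 0.609, 0.165, 0.758]
```

>>> step_arm(
  steps=[
    [[-0.16,0.68,0.16,0,0,0.76],[-0.16,0.68,0.16,0,0,0.76],[-0.16,0.68,0.16,0,0,0.76]],
  ],
  jaw=100,
)

```text
clock: 21.7
tool_pos: [0.6388, -0.0791, 0.1509]
orientation: [179.9, 0.2, -17.1]
force: [-0.0, -0.5, 0.7]
opening: 0.0523
gripper_force: 0.0
```

>>> step_arm(
  steps=[
    [[0.1,0.7,0.16,0,0,0.76],[0.1,0.7,0.16,0,0,0.76],[0.1,0.7,0.16,0,0,0.76]],
  ],
)

```text
clock: 22.0
tool_pos: [0.6282, -0.1491, 0.1347]
orientation: [179.8, 0.2, -38.9]
force: [0.5, 0.0, -0.1]
opening: 0.0538
gripper_force: 0.0
```

>>> step_arm(
  steps=[
    [[0.35,0.61,0.16,0,0,0.76],[0.35,0.61,0.16,0,0,0.76],[0.35,0.61,0.16,0,0,0.76],[0.35,0.61,0.16,0,0,0.76],[0.35,0.61,0.16,0,0,0.76],[0.35,0.61,0.16,0,0,0.76]],
  ],
)

```text
clock: 22.6
tool_pos: [0.6201, -0.2155, 0.1212]
orientation: [180.0, 0.0, -60.0]
force: [1.1, -0.3, -0.1]
opening: 0.0532
gripper_force: 0.0
```

```bash
python3 - <<'E'
from h import *
o=get_obs();print(o["tool_pos"],o["orientation"])
c,p,d=shot("wrist","w8");np.save("pics/w8c.npy",c,allow_pickle=True)
for g in((.62,-.2162,121),(.618,-.214,116)):print(fitshell("wrist",p,c,g,(45,85)))
for k in("orange","yellow"):
    try:print(k,fitshell("wrist",p,c,*SH[k]))
    except Exception as e:print(k,e)
E
```

```text
[ 0.62007269 -0.21550269  0.12120627] [ 1.79977145e+02  1.84707375e-02 -5.99681489e+01]
(array([  0.6192,  -0.2168, 121.384 ]), np.float64(0.061))
(array([  0.6188,  -0.216 , 121.3826]), np.float64(0.059))
orange (array([ 0.5492, -0.3246, 62.9337]), np.float64(0.077))
yellow (array([ 0.4441, -0.3511, -1.3593]), np.float64(0.072))
```

View pics/w8.png

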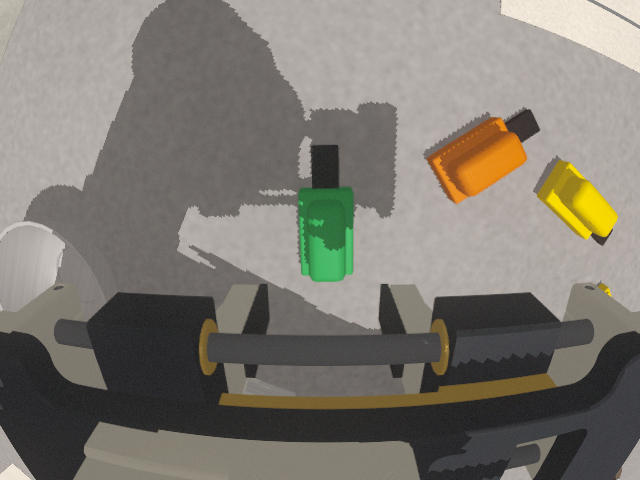

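Green is centred at (326,235), tab pointing away at (325,165). Gripping it.

>>> step_arm(
  steps=[
    [[0,0.015,0.3,0,0,-0.03],[0,0.015,0.6,0,0,-0.03],[0,0.015,0.85,0,0,-0.03],[0,0.015,0.99,0,0,-0.03],[0,0.015,0.99,0,0,-0.03],[0,0.015,0.99,0,0,-0.03]],
  ],
)

```text
clock: 23.25
tool_pos: [0.6194, -0.2167, 0.0233]
orientation: [-180.0, -0.0, -59.2]
force: [-0.0, -0.4, 0.7]
opening: 0.0534
gripper_force: 0.0
```

>>> step_arm(
  steps=[
    [[0,0,0,0,0,0],[0,0,0,0,0,0],[0,0,0,0,0,0],[0,0,0,0,0,0],[0,0,0,0,0,0],[0,0,0,0,0,0]],
  ],
  jaw=255,
)

```text
clock: 23.85
tool_pos: [0.619, -0.2168, 0.0232]
orientation: [-180.0, -0.0, -59.3]
force: [-0.6, 0.7, 5.4]
opening: 0.0259
gripper_force: 30.0
```

>>> step_arm(
  steps=[
    [[0,0,-0.2,0,0,0],[0,0,-0.5,0,0,0],[0,0,-0.8,0,0,0],[0,0,-1.0,0,0,0],[0,0,-1.0,0,0,0]],
  ],
)

```text
clock: 24.35
tool_pos: [0.6206, -0.2171, 0.1259]
orientation: [-179.8, -0.2, -59.2]
force: [-0.3, -0.1, -0.6]
opening: 0.0261
gripper_force: 30.0
```

```bash
cat >> h.py <<'E'
TC=np.array([.6227,.0833])
def bay(k,x=20.):
    a=np.radians(5);return TC+np.array([[np.cos(a),-np.sin(a)],[np.sin(a),np.cos(a)]])@[x/1000,-.093+.062*k]
E
python3 - <<'E'
from h import *
print([bay(k) for k in range(4)])
plan((*bay(1),.12,-175))
E
```

```text
[array([ 0.65072938, -0.00760299]), array([0.64532572, 0.05416108]), array([0.63992207, 0.11592515]), array([0.63451841, 0.17768922])]
to [ 6.453e-01  5.420e-02  1.200e-01 -1.750e+02] rows 4.0
    [-0.441, -0.32, 0.012, 0.808]
    [-0.531, -0.121, 0.012, 0.808]
    [-0.536, 0.098, 0.012, 0.808]
    [-0.454, 0.301, 0.012, 0.808]
    [-0.3, 0.455, 0.012, 0.808]
```

>>> step_arm(
  steps=[
    [[-0.1,-0.08,0.01,0,0,0.2],[-0.25,-0.18,0.01,0,0,0.45],[-0.44,-0.32,0.01,0,0,0.7],[-0.44,-0.32,0.01,0,0,0.81]],
  ],
)

```text
clock: 24.75
tool_pos: [0.6234, -0.1605, 0.1203]
orientation: [179.9, 0.0, -82.7]
force: [1.1, -0.6, -1.2]
opening: 0.0259
gripper_force: 30.0
```

>>> step_arm(
  steps=[
    [[-0.13,-0.03,0.01,0,0,0.25],[-0.27,-0.06,0.01,0,0,0.5],[-0.4,-0.1,0.01,0,0,0.7],[-0.53,-0.12,0.01,0,0,0.81]],
  ],
)

```text
clock: 25.15
tool_pos: [0.6281, -0.1079, 0.1191]
orientation: [179.9, -0.0, -105.9]
force: [0.4, 0.8, -1.2]
opening: 0.026
gripper_force: 30.0
```

>>> step_arm(
  steps=[
    [[-0.13,0.02,0.01,0,0,0.25],[-0.27,0.05,0.01,0,0,0.5],[-0.4,0.07,0.01,0,0,0.7],[-0.54,0.1,0.01,0,0,0.81]],
  ],
)

```text
clock: 25.55
tool_pos: [0.633, -0.0533, 0.1182]
orientation: [179.9, -0.1, -129.1]
force: [0.1, 0.2, -1.1]
opening: 0.0262
gripper_force: 30.0
```

>>> step_arm(
  steps=[
    [[-0.11,0.08,0.01,0,0,0.25],[-0.23,0.15,0.01,0,0,0.5],[-0.35,0.22,0.01,0,0,0.7],[-0.45,0.3,0.01,0,0,0.81]],
  ],
)

```text
clock: 25.95
tool_pos: [0.638, 0.0006, 0.1171]
orientation: [180.0, -0.1, -152.3]
force: [0.3, -0.5, -1.5]
opening: 0.0258
gripper_force: 30.0
```

>>> step_arm(
  steps=[
    [[-0.08,0.11,0.01,0,0,0.25],[-0.15,0.23,0.01,0,0,0.5],[-0.23,0.35,0.01,0,0,0.7],[-0.3,0.45,0.01,0,0,0.81],[-0.3,0.45,0.01,0,0,0.81],[-0.3,0.45,0.01,0,0,0.81]],
  ],
)

```text
clock: 26.55
tool_pos: [0.6434, 0.0539, 0.1165]
orientation: [-180.0, -0.1, -175.2]
force: [0.8, 0.3, -1.6]
opening: 0.0258
gripper_force: 30.0
```

```bash
python3 - <<'E'
from h import *
o=get_obs();print(o["tool_pos"],o["orientation"],o["opening"])
plan((*bay(1),.062,-175))
E
```

```text
[0.64339629 0.0538554  0.11651198] [-1.79986010e+02 -9.11855073e-02 -1.75194978e+02] 0.025805903383522986
to [ 6.453e-01  5.420e-02  6.200e-02 -1.750e+02] rows 2.0
    [-0.019, 0.001, 0.545, -0.007]
```

>>> step_arm(
  steps=[
    [[-0.02,0,0.2,0,0,0],[-0.02,0,0.4,0,0,0],[-0.02,0,0.54,0,0,0],[-0.02,0,0.54,0,0,0],[-0.02,0,0.54,0,0,0]],
  ],
)

```text
clock: 27.05
tool_pos: [0.6461, 0.0536, 0.0636]
orientation: [-180.0, -0.0, -175.3]
force: [0.9, 0.1, -0.0]
opening: 0.0258
gripper_force: 30.0
```

```bash
cat >> h.py <<'E'
def held(tag,hue,grip,side):
    """end of a held shell in cassette mm: side +1 back end seen, -1 tab end; grip = tip height above underside"""
    o=get_obs();c,p,d=shot("wrist",tag);np.save(f"pics/{tag}c.npy",c,allow_pickle=True)
    h=cv2.cvtColor(p,cv2.COLOR_RGB2HSV).astype(int);m=((h[...,0]>=hue[0])&(h[...,0]<=hue[1])&(h[...,1]>90)&(h[...,2]>25)).astype(np.uint8)
    m[:100]=0;m[:,:220]=0;m[:,430:]=0
    k,l,s,_=cv2.connectedComponentsWithStats(m);i=1+np.argmax(s[1:,4]);m=l==i;u0,v0,w,hh,_=s[i];z=o["tool_pos"][2]-grip
    us=np.arange(u0,u0+w);vs=np.array([np.argmax(m[:,u]) for u in us])
    ctr=(us>u0+.2*w)&(us<u0+.8*w)&(us!=0);out=((us>u0+.12*w)&(us<u0+.22*w))|((us>u0+.78*w)&(us<u0+.88*w))
    a=np.radians(5);M=np.array([[np.cos(a),-np.sin(a)],[np.sin(a),np.cos(a)]])
    inv=lambda w:np.round((np.array(w)[:,:2]-TC)@M*1000,1)
    print("tool",np.round(o["tool_pos"],4),np.round(o["orientation"],2),"bbox",u0,v0,w,hh)
    print("end L,R",inv(at("wrist",[(us[out][0],np.median(vs[out][:len(vs[out])//2])-.5),(us[out][-1],np.median(vs[out][len(vs[out])//2:])-.5)],z,c)),"want x",20+33*side)
    e=[]
    for v in range(v0+14,v0+34,4):
        r=np.flatnonzero(m[v]);e.append(inv(at("wrist",[(r[0]-.5,v),(r[-1]+.5,v)],z+.018,c))[:,1])
    e=np.array(e);print("sides y",np.median(e,axis=0),"mid",np.median(e.mean(1)))
E
python3 - <<'E'
from h import *
held("w9",(45,85),.0232,-1)
E
```

```text
tool [0.6461 0.0536 0.0636] [-1.7997e+02 -3.0000e-02 -1.7527e+02] bbox 282 223 84 113
end L,R [[-11.4 -46.4]
 [-11.8 -14.8]] want x -13
sides y [-50.6 -11.1] mid -30.85
```

>>> step_arm(
  steps=[
    [[0.014,0,0.1,0,0,-0.01],[0.014,0,0.2,0,0,-0.01],[0.014,0,0.28,0,0,-0.01],[0.014,0,0.32,0,0,-0.01],[0.014,0,0.32,0,0,-0.01],[0.014,0,0.32,0,0,-0.01]],
  ],
)

```text
clock: 27.7
tool_pos: [0.6446, 0.054, 0.0313]
orientation: [-180.0, -0.0, -175.0]
force: [1.1, 0.5, -0.8]
opening: 0.0259
gripper_force: 30.0
```

>>> step_arm(
  steps=[
    [[0,0,0,0,0,0],[0,0,0,0,0,0],[0,0,0,0,0,0],[0,0,0,0,0,0]],
  ],
  jaw=140,
)

```text
clock: 28.1
tool_pos: [0.6447, 0.0539, 0.0316]
orientation: [180.0, 0.0, -175.0]
force: [-1.4, 0.2, 0.4]
opening: 0.0394
gripper_force: 0.0
```

>>> step_arm(
  steps=[
    [[0,0,-0.3,0,0,0],[0,0,-0.8,0,0,0],[0,0,-1,0,0,0]],
  ],
)

```text
clock: 28.4
tool_pos: [0.6467, 0.0542, 0.1362]
orientation: [180.0, 0.3, -175.0]
force: [0.9, 0.8, -0.0]
opening: 0.0392
gripper_force: 0.0
```

>>> step_arm(
  steps=[
    [[0,0,-0.4,0,0,0],[0,0,-0.4,0,0,0],[0,0,-0.4,0,0,0]],
  ],
)

```text
clock: 28.7
tool_pos: [0.6451, 0.0541, 0.173]
orientation: [179.9, 0.2, -175.0]
force: [-0.4, -0.5, -0.8]
opening: 0.0394
gripper_force: 0.0
```

```bash
python3 - <<'E'
from h import *
c,p,d=shot("wrist","w10")
print(bay(1),fitshell("wrist",p,c,(*bay(1),5),(45,85),z=.008))
plan((.5494,-.3246,.12,-116))
E
```

```text
[0.64532572 0.05416108] (array([0.6442, 0.0545, 5.1543]), np.float64(0.08))
to [   0.5494   -0.3246    0.12   -116.    ] rows 3.0
    [0.319, -0.922, 0.129, -0.515]
    [0.543, -0.811, 0.129, -0.515]
    [0.732, -0.646, 0.129, -0.515]
    [0.872, -0.438, 0.129, -0.515]
```

>>> step_arm(
  steps=[
    [[0.32,-0.92,0.13,0,0,-0.51],[0.32,-0.92,0.13,0,0,-0.51],[0.32,-0.92,0.13,0,0,-0.51]],
  ],
  jaw=100,
)

```text
clock: 29.05
tool_pos: [0.6176, -0.0447, 0.1561]
orientation: [179.9, -0.3, -160.4]
force: [-0.3, 0.6, -0.3]
opening: 0.0525
gripper_force: 0.0
```

>>> step_arm(
  steps=[
    [[0.54,-0.81,0.13,0,0,-0.51],[0.54,-0.81,0.13,0,0,-0.51],[0.54,-0.81,0.13,0,0,-0.51]],
  ],
)

```text
clock: 29.35
tool_pos: [0.594, -0.139, 0.1431]
orientation: [179.9, -0.2, -145.8]
force: [-1.0, 1.1, 0.2]
opening: 0.0533
gripper_force: 0.0
```

>>> step_arm(
  steps=[
    [[0.73,-0.65,0.13,0,0,-0.51],[0.73,-0.65,0.13,0,0,-0.51],[0.73,-0.65,0.13,0,0,-0.51]],
  ],
)

```text
clock: 29.65
tool_pos: [0.5704, -0.2334, 0.1301]
orientation: [179.8, -0.2, -131.2]
force: [-1.5, 0.0, -0.2]
opening: 0.0537
gripper_force: 0.0
```

>>> step_arm(
  steps=[
    [[0.87,-0.44,0.13,0,0,-0.51],[0.87,-0.44,0.13,0,0,-0.51],[0.87,-0.44,0.13,0,0,-0.51],[0.87,-0.44,0.13,0,0,-0.51],[0.87,-0.44,0.13,0,0,-0.51],[0.87,-0.44,0.13,0,0,-0.51]],
  ],
)

```text
clock: 30.25
tool_pos: [0.5496, -0.3231, 0.1195]
orientation: [180.0, 0.0, -116.5]
force: [0.9, -0.6, 0.3]
opening: 0.0534
gripper_force: 0.0
```

```bash
python3 - <<'E'
from h import *
o=get_obs();print(o["tool_pos"],o["orientation"])
c,p,d=shot("wrist","w11");np.save("pics/w11c.npy",c,allow_pickle=True)
for g in((.5494,-.3246,63.5),(.545,-.32,60)):print(fitshell("wrist",p,c,g,(9,17)))
try:print("yellow",fitshell("wrist",p,c,*SH["yellow"]))
except Exception as e:print(e)
plan((.5494,-.3246,.022,-116.5))
E
```

```text
[ 0.54959815 -0.32305718  0.11948471] [ 1.79991116e+02  1.35502757e-03 -1.16525786e+02]
(array([ 0.5494, -0.3243, 63.6486]), np.float64(0.048))
(array([ 0.5494, -0.3243, 63.6446]), np.float64(0.048))
yellow (array([ 0.4454, -0.351 , -2.5697]), np.float64(0.039))
to [ 5.494e-01 -3.246e-01  2.200e-02 -1.165e+02] rows 3.0
    [0.015, -0.004, 0.977, -0.0]
```

>>> step_arm(
  steps=[
    [[0.013,0,0.3,0,0,0],[0.013,0,0.6,0,0,0],[0.013,0,0.85,0,0,0],[0.013,0,0.975,0,0,0],[0.013,0,0.975,0,0,0],[0.013,0,0.975,0,0,0]],
  ],
)

```text
clock: 30.9
tool_pos: [0.5494, -0.3253, 0.023]
orientation: [-179.9, -0.0, -116.5]
force: [0.1, -0.7, -0.2]
opening: 0.0531
gripper_force: 0.0
```

>>> step_arm(
  steps=[
    [[0,0,0,0,0,0],[0,0,0,0,0,0],[0,0,0,0,0,0],[0,0,0,0,0,0],[0,0,0,0,0,0],[0,0,0,0,0,0]],
  ],
  jaw=255,
)

```text
clock: 31.5
tool_pos: [0.5488, -0.3255, 0.0226]
orientation: [-180.0, -0.0, -116.5]
force: [-1.0, 1.2, 5.3]
opening: 0.0261
gripper_force: 30.0
```

>>> step_arm(
  steps=[
    [[0,0,-0.2,0,0,0],[0,0,-0.5,0,0,0],[0,0,-0.8,0,0,0],[0,0,-1.0,0,0,0],[0,0,-1.0,0,0,0]],
  ],
)

```text
clock: 32.0
tool_pos: [0.5501, -0.326, 0.1252]
orientation: [-179.7, 0.0, -116.5]
force: [0.2, -0.9, -1.8]
opening: 0.0257
gripper_force: 30.0
```

```bash
python3 - <<'E'
from h import *
plan((*bay(2),.125,-175))
E
```

```text
to [ 6.399e-01  1.159e-01  1.250e-01 -1.750e+02] rows 3.0
    [-0.871, 0.234, 0.0, 0.408]
    [-0.805, 0.406, 0.0, 0.408]
    [-0.706, 0.561, 0.0, 0.408]
    [-0.578, 0.692, 0.0, 0.408]
    [-0.426, 0.795, 0.0, 0.408]
```

>>> step_arm(
  steps=[
    [[-0.2,0.05,0,0,0,0.1],[-0.5,0.14,0,0,0,0.25],[-0.87,0.23,0,0,0,0.41]],
  ],
)

```text
clock: 32.3
tool_pos: [0.5657, -0.2369, 0.1205]
orientation: [179.9, -0.1, -128.6]
force: [0.8, 0.5, -1.2]
opening: 0.0256
gripper_force: 30.0
```

>>> step_arm(
  steps=[
    [[-0.27,0.13,0,0,0,0.14],[-0.54,0.27,0,0,0,0.28],[-0.81,0.41,0,0,0,0.41]],
  ],
)

```text
clock: 32.6
tool_pos: [0.5842, -0.1469, 0.1206]
orientation: [179.9, -0.1, -140.2]
force: [0.6, -0.5, -2.3]
opening: 0.0258
gripper_force: 30.0
```

>>> step_arm(
  steps=[
    [[-0.23,0.18,0,0,0,0.14],[-0.47,0.37,0,0,0,0.28],[-0.71,0.56,0,0,0,0.41]],
  ],
)

```text
clock: 32.9
tool_pos: [0.6026, -0.0585, 0.1206]
orientation: [179.9, -0.1, -152.0]
force: [0.6, -0.2, -1.4]
opening: 0.0259
gripper_force: 30.0
```

>>> step_arm(
  steps=[
    [[-0.19,0.23,0,0,0,0.14],[-0.38,0.46,0,0,0,0.28],[-0.58,0.69,0,0,0,0.41]],
  ],
)

```text
clock: 33.2
tool_pos: [0.621, 0.0295, 0.1206]
orientation: [180.0, -0.1, -163.7]
force: [0.8, -0.7, -1.7]
opening: 0.0259
gripper_force: 30.0
```

>>> step_arm(
  steps=[
    [[-0.14,0.26,0,0,0,0.14],[-0.28,0.53,0,0,0,0.28],[-0.43,0.8,0,0,0,0.41],[-0.43,0.8,0,0,0,0.41],[-0.43,0.8,0,0,0,0.41],[-0.43,0.8,0,0,0,0.41]],
  ],
)

```text
clock: 33.8
tool_pos: [0.6397, 0.1166, 0.1211]
orientation: [-180.0, -0.1, -175.3]
force: [-0.4, 0.0, -1.2]
opening: 0.0257
gripper_force: 30.0
```

```bash
python3 - <<'E'
from h import *
plan((*bay(2),.062,-175))
E
```

```text
to [ 6.399e-01  1.159e-01  6.200e-02 -1.750e+02] rows 2.0
    [-0.002, -0.007, 0.591, -0.009]
```

>>> step_arm(
  steps=[
    [[0,-0.007,0.2,0,0,-0.01],[0,-0.007,0.4,0,0,-0.01],[0,-0.007,0.59,0,0,-0.01],[0,-0.007,0.59,0,0,-0.01],[0,-0.007,0.59,0,0,-0.01]],
  ],
)

```text
clock: 34.3
tool_pos: [0.6404, 0.1157, 0.0632]
orientation: [-180.0, -0.0, -175.0]
force: [-0.4, -0.4, -0.5]
opening: 0.0254
gripper_force: 30.0
```

```bash
python3 - <<'E'
from h import *
held("w12",(5,17),.0226,-1)
E
```

```text
tool [0.6404 0.1157 0.0632] [-1.7997e+02 -4.0000e-02 -1.7503e+02] bbox 281 225 86 111
end L,R [[-11.2  15.3]
 [-11.2  47.9]] want x -13
sides y [11.5 51.1] mid 31.35
```

>>> step_arm(
  steps=[
    [[0.01,-0.003,0.1,0,0,0],[0.01,-0.003,0.2,0,0,0],[0.01,-0.003,0.28,0,0,0],[0.01,-0.003,0.32,0,0,0],[0.01,-0.003,0.32,0,0,0],[0.01,-0.003,0.32,0,0,0]],
  ],
)

```text
clock: 34.95
tool_pos: [0.6395, 0.1163, 0.0309]
orientation: [-180.0, -0.0, -175.0]
force: [0.8, -0.2, -1.7]
opening: 0.0258
gripper_force: 30.0
```

>>> step_arm(
  steps=[
    [[0,0,0,0,0,0],[0,0,0,0,0,0],[0,0,0,0,0,0],[0,0,0,0,0,0]],
  ],
  jaw=140,
)

```text
clock: 35.35
tool_pos: [0.6396, 0.1163, 0.0312]
orientation: [180.0, 0.0, -175.0]
force: [-0.3, -0.4, -0.8]
opening: 0.0394
gripper_force: 0.0
```

>>> step_arm(
  steps=[
    [[0,0,-0.3,0,0,0],[0,0,-0.8,0,0,0],[0,0,-1,0,0,0]],
  ],
)

```text
clock: 35.65
tool_pos: [0.6415, 0.1168, 0.1357]
orientation: [180.0, 0.3, -174.9]
force: [0.5, 0.2, 1.0]
opening: 0.0398
gripper_force: 0.0
```

>>> step_arm(
  steps=[
    [[0,0,-0.4,0,0,0],[0,0,-0.4,0,0,0],[0,0,-0.4,0,0,0]],
  ],
)

```text
clock: 35.95
tool_pos: [0.64, 0.1166, 0.1725]
orientation: [179.9, 0.2, -175.0]
force: [1.2, -0.1, 0.1]
opening: 0.0394
gripper_force: 0.0
```

```bash
python3 - <<'E'
from h import *
c,p,d=shot("wrist","w13")
print(bay(2),fitshell("wrist",p,c,(*bay(2),5),(9,17),z=.008))
plan((.4454,-.351,.13,-182.5))
E
```

```text
[0.63992207 0.11592515] (array([0.6398, 0.1171, 5.0316]), np.float64(0.049))
to [ 4.454e-01 -3.510e-01  1.300e-01 -1.825e+02] rows 3.0
    [0.468, -0.897, 0.082, 0.052]
    [0.444, -0.909, 0.082, 0.052]
    [0.42, -0.921, 0.082, 0.052]
    [0.396, -0.931, 0.082, 0.052]
    [0.371, -0.941, 0.082, 0.052]
```

>>> step_arm(
  steps=[
    [[0.47,-0.9,0.08,0,0,0.05],[0.47,-0.9,0.08,0,0,0.05],[0.47,-0.9,0.08,0,0,0.05]],
  ],
  jaw=100,
)

```text
clock: 36.3
tool_pos: [0.5969, 0.0185, 0.1611]
orientation: [-180.0, -0.3, -176.6]
force: [0.2, 0.2, -0.1]
opening: 0.0523
gripper_force: 0.0
```

>>> step_arm(
  steps=[
    [[0.44,-0.91,0.08,0,0,0.05],[0.44,-0.91,0.08,0,0,0.05],[0.44,-0.91,0.08,0,0,0.05]],
  ],
)

```text
clock: 36.6
tool_pos: [0.5587, -0.0748, 0.1533]
orientation: [-180.0, -0.2, -178.1]
force: [0.7, 1.3, -0.3]
opening: 0.0532
gripper_force: 0.0
```

>>> step_arm(
  steps=[
    [[0.42,-0.92,0.08,0,0,0.05],[0.42,-0.92,0.08,0,0,0.05],[0.42,-0.92,0.08,0,0,0.05]],
  ],
)

```text
clock: 36.9
tool_pos: [0.5204, -0.1679, 0.1453]
orientation: [180.0, -0.2, -179.5]
force: [0.6, 0.2, 0.1]
opening: 0.0532
gripper_force: 0.0
```

>>> step_arm(
  steps=[
    [[0.4,-0.93,0.08,0,0,0.05],[0.4,-0.93,0.08,0,0,0.05],[0.4,-0.93,0.08,0,0,0.05]],
  ],
)

```text
clock: 37.2
tool_pos: [0.4821, -0.2611, 0.1374]
orientation: [180.0, -0.2, 179.0]
force: [-0.4, 0.5, -1.3]
opening: 0.0532
gripper_force: 0.0
```

>>> step_arm(
  steps=[
    [[0.37,-0.94,0.08,0,0,0.05],[0.37,-0.94,0.08,0,0,0.05],[0.37,-0.94,0.08,0,0,0.05],[0.37,-0.94,0.08,0,0,0.05],[0.37,-0.94,0.08,0,0,0.05],[0.37,-0.94,0.08,0,0,0.05]],
  ],
)

```text
clock: 37.8
tool_pos: [0.4474, -0.3504, 0.131]
orientation: [180.0, -0.0, 177.9]
force: [-0.1, 0.6, 0.0]
opening: 0.053
gripper_force: 0.0
```

```bash
python3 - <<'E'
from h import *
o=get_obs();print(o["tool_pos"],o["orientation"])
c,p,d=shot("wrist","w14");np.save("pics/w14c.npy",c,allow_pickle=True)
for g in((.4454,-.351,-2.5),(.448,-.347,0)):print(fitshell("wrist",p,c,g,(20,34)))
plan((.4454,-.351,.022,-182.5))
E
```

```text
[ 0.44739539 -0.35044927  0.13098762] [ 1.79993956e+02 -3.78544458e-03  1.77931404e+02]
(array([ 0.4456, -0.3508, -2.2077]), np.float64(0.043))
(array([ 0.4456, -0.3508, -2.2042]), np.float64(0.043))
to [ 4.454e-01 -3.510e-01  2.200e-02 -1.825e+02] rows 4.0
    [0.002, -0.0, 0.084, 0.968]
    [0.001, -0.001, 0.084, 0.968]
    [0.001, -0.002, 0.084, 0.968]
    [-0.0, -0.002, 0.084, 0.968]
    [-0.001, -0.001, 0.084, 0.968]
    [-0.001, -0.001, 0.084, 0.968]
    [-0.002, 0.0, 0.084, 0.968]
    [-0.001, 0.001, 0.084, 0.968]
    [-0.001, 0.001, 0.084, 0.968]
    [-0.0, 0.002, 0.084, 0.968]
    [0.001, 0.002, 0.084, 0.968]
    [0.001, 0.001, 0.084, 0.968]
    [0.002, 0.0, 0.084, 0.968]
```

>>> step_arm(
  steps=[
    [[0.018,-0.005,0.3,0,0,0],[0.018,-0.005,0.6,0,0,0],[0.018,-0.005,0.8,0,0,0],[0.018,-0.005,0.8,0,0,0]],
  ],
)

```text
clock: 38.25
tool_pos: [0.4436, -0.3503, 0.0486]
orientation: [179.9, -0.3, 177.9]
force: [-0.2, -0.1, 0.7]
opening: 0.0533
gripper_force: 0.0
```

>>> step_arm(
  steps=[
    [[0,0,0.15,0,0,0],[0,0,0.285,0,0,0],[0,0,0.285,0,0,0],[0,0,0.285,0,0,0]],
  ],
)

```text
clock: 38.65
tool_pos: [0.4457, -0.3519, 0.0237]
orientation: [-180.0, 0.0, 177.9]
force: [0.7, 0.1, 0.0]
opening: 0.0531
gripper_force: 0.0
```

>>> step_arm(
  steps=[
    [[0,0,0,0,0,0],[0,0,0,0,0,0],[0,0,0,0,0,0],[0,0,0,0,0,0],[0,0,0,0,0,0],[0,0,0,0,0,0]],
  ],
  jaw=255,
)

```text
clock: 39.25
tool_pos: [0.445, -0.352, 0.0229]
orientation: [-180.0, 0.0, 177.8]
force: [-0.5, 0.6, 4.6]
opening: 0.0255
gripper_force: 30.0
```

>>> step_arm(
  steps=[
    [[0,0,-0.2,0,0,0],[0,0,-0.5,0,0,0],[0,0,-0.8,0,0,0],[0,0,-1.0,0,0,0],[0,0,-1.0,0,0,0]],
  ],
)

```text
clock: 39.75
tool_pos: [0.4464, -0.3528, 0.1254]
orientation: [-179.9, 0.3, 177.9]
force: [-0.4, -0.0, -0.8]
opening: 0.0259
gripper_force: 30.0
```

```bash
python3 - <<'E'
from h import *
o=get_obs();print(o["opening"]);T=o["tool_pos"];y=o["orientation"][2];y-=360*(y>0)
plan((.56,-.10,.13,-179),(*bay(3),.13,-175),start=(*T,y))
E
```

```text
0.025882600484738935
to [ 5.60e-01 -1.00e-01  1.30e-01 -1.79e+02] rows 3.0
    [-0.347, 0.856, -0.015, -0.037]
    [-0.363, 0.85, -0.015, -0.037]
    [-0.378, 0.843, -0.015, -0.037]
to [ 6.345e-01  1.777e-01  1.300e-01 -1.750e+02] rows 3.0
    [-0.265, 0.921, -0.0, -0.047]
    [-0.286, 0.915, -0.0, -0.047]
    [-0.307, 0.908, -0.0, -0.047]
```

>>> step_arm(
  steps=[
    [[-0.08,0.2,0,0,0,-0.01],[-0.2,0.5,-0.01,0,0,-0.02],[-0.35,0.86,-0.02,0,0,-0.04]],
  ],
)

```text
clock: 40.05
tool_pos: [0.4822, -0.2668, 0.1232]
orientation: [180.0, -0.1, 178.9]
force: [1.0, -0.8, -1.8]
opening: 0.0258
gripper_force: 30.0
```

>>> step_arm(
  steps=[
    [[-0.12,0.28,0,0,0,-0.01],[-0.24,0.57,-0.01,0,0,-0.02],[-0.36,0.85,-0.02,0,0,-0.04]],
  ],
)

```text
clock: 40.35
tool_pos: [0.5202, -0.1816, 0.1252]
orientation: [180.0, -0.1, -179.9]
force: [0.1, -0.5, -1.8]
opening: 0.0258
gripper_force: 30.0
```

>>> step_arm(
  steps=[
    [[-0.12,0.28,0,0,0,-0.01],[-0.25,0.56,-0.01,0,0,-0.02],[-0.38,0.84,-0.02,0,0,-0.04]],
  ],
)

```text
clock: 40.65
tool_pos: [0.5579, -0.0977, 0.1272]
orientation: [180.0, -0.1, -178.7]
force: [0.9, 0.3, -1.9]
opening: 0.0256
gripper_force: 30.0
```

>>> step_arm(
  steps=[
    [[-0.09,0.31,0,0,0,-0.01],[-0.18,0.62,0,0,0,-0.03],[-0.27,0.92,0,0,0,-0.05]],
  ],
)

```text
clock: 40.95
tool_pos: [0.5828, -0.0051, 0.1271]
orientation: [-180.0, -0.1, -177.3]
force: [-0.7, -0.1, -1.2]
opening: 0.0254
gripper_force: 30.0
```

>>> step_arm(
  steps=[
    [[-0.09,0.31,0,0,0,-0.01],[-0.19,0.61,0,0,0,-0.03],[-0.29,0.92,0,0,0,-0.05]],
  ],
)

```text
clock: 41.25
tool_pos: [0.6074, 0.0879, 0.127]
orientation: [-180.0, -0.1, -175.9]
force: [1.3, -0.5, -1.2]
opening: 0.0259
gripper_force: 30.0
```

>>> step_arm(
  steps=[
    [[-0.1,0.3,0,0,0,-0.01],[-0.2,0.61,0,0,0,-0.03],[-0.31,0.91,0,0,0,-0.05],[-0.31,0.91,0,0,0,-0.05],[-0.31,0.91,0,0,0,-0.05],[-0.31,0.91,0,0,0,-0.05]],
  ],
)

```text
clock: 41.85
tool_pos: [0.6315, 0.1791, 0.1275]
orientation: [-180.0, -0.1, -174.5]
force: [0.3, -0.1, -1.2]
opening: 0.0261
gripper_force: 30.0
```

```bash
python3 - <<'E'
from h import *
plan((*bay(3),.062,-175))
E
```

```text
to [ 6.345e-01  1.777e-01  6.200e-02 -1.750e+02] rows 2.0
    [-0.028, -0.017, 0.655, 0.019]
```

>>> step_arm(
  steps=[
    [[-0.028,-0.017,0.2,0,0,0.02],[-0.028,-0.017,0.45,0,0,0.02],[-0.028,-0.017,0.65,0,0,0.02],[-0.028,-0.017,0.65,0,0,0.02],[-0.028,-0.017,0.65,0,0,0.02]],
  ],
)

```text
clock: 42.35
tool_pos: [0.6353, 0.1776, 0.0638]
orientation: [-180.0, -0.0, -175.0]
force: [1.0, 0.3, 0.3]
opening: 0.0256
gripper_force: 30.0
```

```bash
python3 - <<'E'
from h import *
held("w15",(20,34),.0229,-1)
E
```

```text
tool [0.6353 0.1776 0.0638] [-1.7997e+02 -3.0000e-02 -1.7504e+02] bbox 281 224 86 112
end L,R [[-11.3  77.4]
 [-11.3 110. ]] want x -13
sides y [ 73.6 113.3] mid 93.4
```

>>> step_arm(
  steps=[
    [[0.012,-0.004,0.1,0,0,0],[0.012,-0.004,0.2,0,0,0],[0.012,-0.004,0.28,0,0,0],[0.012,-0.004,0.325,0,0,0],[0.012,-0.004,0.325,0,0,0],[0.012,-0.004,0.325,0,0,0]],
  ],
)

```text
clock: 43.0
tool_pos: [0.6341, 0.1781, 0.0308]
orientation: [-180.0, -0.0, -175.0]
force: [-0.2, -0.1, -0.7]
opening: 0.0261
gripper_force: 30.0
```

>>> step_arm(
  steps=[
    [[0,0,0,0,0,0],[0,0,0,0,0,0],[0,0,0,0,0,0],[0,0,0,0,0,0]],
  ],
  jaw=140,
)

```text
clock: 43.4
tool_pos: [0.6342, 0.178, 0.0311]
orientation: [180.0, 0.0, -175.0]
force: [0.7, -0.7, 0.7]
opening: 0.0393
gripper_force: 0.0
```

>>> step_arm(
  steps=[
    [[0,0,-0.3,0,0,0],[0,0,-0.8,0,0,0],[0,0,-1,0,0,0]],
  ],
)

```text
clock: 43.7
tool_pos: [0.6361, 0.1787, 0.1358]
orientation: [179.9, 0.3, -175.0]
force: [1.4, 1.7, 1.6]
opening: 0.0397
gripper_force: 0.0
```

>>> step_arm(
  steps=[
    [[0.5,-0.8,-0.8,0,0,0],[0.5,-0.8,-0.8,0,0,0],[0.5,-0.8,-0.8,0,0,0],[0.5,-0.8,-0.8,0,0,0],[0.5,-0.8,-0.8,0,0,0]],
  ],
)

```text
clock: 44.2
tool_pos: [0.5913, 0.094, 0.2111]
orientation: [180.0, 0.0, -175.0]
force: [0.1, 0.8, -0.0]
opening: 0.0391
gripper_force: 0.0
```

```bash
python3 - <<'E'
from h import *
c,p,d=shot("wrist","w16");np.save("pics/w16c.npy",c,allow_pickle=True)
o=get_obs();print(o["tool_pos"],o["orientation"])
for k,n,h in((0,"terra",(2,12)),(1,"green",(45,85)),(2,"orange",(9,17)),(3,"yellow",(20,34))):
    try:print(n,bay(k),fitshell("wrist",p,c,(*bay(k),5),h,z=.008))
    except Exception as e:print(n,e)
E
```

```text
[0.59113067 0.0942366  0.21018512] [ 1.79991087e+02 -4.86365162e-02 -1.75016958e+02]
terra [ 0.65072938 -0.00760299] (array([ 0.6539, -0.0066,  3.5514]), np.float64(0.123))
green [0.64532572 0.05416108] (array([0.6473, 0.0502, 4.6676]), np.float64(0.203))
orange [0.63992207 0.11592515] (array([0.6397, 0.1171, 4.9922]), np.float64(0.049))
yellow [0.63451841 0.17768922] (array([0.6348, 0.1789, 5.5692]), np.float64(0.128))
```

View pics/w16.png

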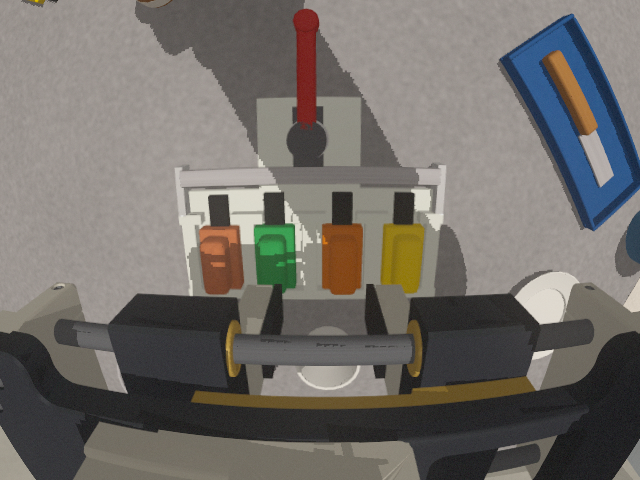

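All four shells sit in their bays, terracotta (221,260), green (275,258), orange (342,258) and yellow (403,258). The tabs run through the gaps, the bar at (315,176) is clear, and the spatula is in the tray. Next is closing the lever.

```bash
python3 - <<'E'
from h import *
plan((.4404,.0674,.12,5))
E
```

```text
to [0.4404 0.0674 0.12   5.    ] rows 4.0
    [0.218, -0.019, 0.129, -0.898]
    [0.205, 0.077, 0.129, -0.898]
    [0.151, 0.158, 0.129, -0.898]
    [0.067, 0.208, 0.129, -0.898]
    [-0.03, 0.217, 0.129, -0.898]
    [-0.121, 0.182, 0.129, -0.898]
    [-0.188, 0.112, 0.129, -0.898]
```

>>> step_arm(
  steps=[
    [[0.22,-0.02,0.13,0,0,-0.9],[0.22,-0.02,0.13,0,0,-0.9],[0.22,-0.02,0.13,0,0,-0.9],[0.22,-0.02,0.13,0,0,-0.9]],
  ],
  jaw=160,
)

```text
clock: 44.65
tool_pos: [0.5693, 0.0907, 0.1963]
orientation: [180.0, -0.2, -149.0]
force: [-0.1, -0.0, 0.2]
opening: 0.0327
gripper_force: 0.0
```

>>> step_arm(
  steps=[
    [[0.205,0.08,0.13,0,0,-0.9],[0.205,0.08,0.13,0,0,-0.9],[0.205,0.08,0.13,0,0,-0.9],[0.205,0.08,0.13,0,0,-0.9]],
  ],
)

```text
clock: 45.05
tool_pos: [0.5478, 0.0869, 0.1841]
orientation: [180.0, -0.1, -123.5]
force: [-0.2, 0.3, -0.6]
opening: 0.0325
gripper_force: 0.0
```

>>> step_arm(
  steps=[
    [[0.15,0.16,0.13,0,0,-0.9],[0.15,0.16,0.13,0,0,-0.9],[0.15,0.16,0.13,0,0,-0.9],[0.15,0.16,0.13,0,0,-0.9]],
  ],
)

```text
clock: 45.45
tool_pos: [0.5262, 0.083, 0.1715]
orientation: [180.0, -0.0, -97.9]
force: [0.0, 0.1, 0.7]
opening: 0.0328
gripper_force: 0.0
```

>>> step_arm(
  steps=[
    [[0.07,0.21,0.13,0,0,-0.9],[0.07,0.21,0.13,0,0,-0.9],[0.07,0.21,0.13,0,0,-0.9],[0.07,0.21,0.13,0,0,-0.9]],
  ],
)

```text
clock: 45.85
tool_pos: [0.5046, 0.0788, 0.1588]
orientation: [180.0, -0.0, -72.2]
force: [-0.4, -1.1, 0.0]
opening: 0.0327
gripper_force: 0.0
```

>>> step_arm(
  steps=[
    [[-0.03,0.22,0.13,0,0,-0.9],[-0.03,0.22,0.13,0,0,-0.9],[-0.03,0.22,0.13,0,0,-0.9],[-0.03,0.22,0.13,0,0,-0.9]],
  ],
)

```text
clock: 46.25
tool_pos: [0.4827, 0.0747, 0.1459]
orientation: [180.0, 0.0, -46.5]
force: [0.1, -0.8, -0.5]
opening: 0.0322
gripper_force: 0.0
```

>>> step_arm(
  steps=[
    [[-0.12,0.18,0.13,0,0,-0.9],[-0.12,0.18,0.13,0,0,-0.9],[-0.12,0.18,0.13,0,0,-0.9],[-0.12,0.18,0.13,0,0,-0.9]],
  ],
)

```text
clock: 46.65
tool_pos: [0.4615, 0.0709, 0.1331]
orientation: [-180.0, -0.0, -20.7]
force: [-0.2, 0.8, 0.3]
opening: 0.033
gripper_force: 0.0
```

>>> step_arm(
  steps=[
    [[-0.19,0.11,0.13,0,0,-0.9],[-0.19,0.11,0.13,0,0,-0.9],[-0.19,0.11,0.13,0,0,-0.9],[-0.19,0.11,0.13,0,0,-0.9],[-0.19,0.11,0.13,0,0,-0.9],[-0.19,0.11,0.13,0,0,-0.9]],
  ],
)

```text
clock: 47.25
tool_pos: [0.4399, 0.0671, 0.1201]
orientation: [-180.0, -0.0, 5.1]
force: [-0.7, -0.6, -0.8]
opening: 0.0323
gripper_force: 0.0
```

```bash
python3 - <<'E'
from h import *
plan((.4404,.0674,.028,5))
E
```

```text
to [0.4404 0.0674 0.028  5.    ] rows 3.0
    [0.006, -0.003, 0.921, 0.002]
```

>>> step_arm(
  steps=[
    [[0,0,0.25,0,0,0],[0,0,0.5,0,0,0],[0,0,0.75,0,0,0],[0,0,0.92,0,0,0],[0,0,0.92,0,0,0],[0,0,0.92,0,0,0]],
  ],
)

```text
clock: 47.85
tool_pos: [0.4399, 0.067, 0.0282]
orientation: [180.0, 0.0, 5.3]
force: [0.4, 0.1, -0.3]
opening: 0.0323
gripper_force: 0.0
```

>>> step_arm(
  steps=[
    [[0.006,-0.104,0,0,0,0.244],[0.025,-0.206,0,0,0,0.489],[0.056,-0.305,0,0,0,0.733],[0.1,-0.4,0,0,0,0.977],[0.1,-0.4,0,0,0,0.977]],
  ],
)

```text
clock: 48.35
tool_pos: [0.4469, 0.1089, 0.0293]
orientation: [-179.9, -0.1, -22.6]
force: [-0.8, -0.7, 0.2]
opening: 0.0327
gripper_force: 0.0
```

>>> step_arm(
  steps=[
    [[0.006,-0.104,0,0,0,0.244],[0.025,-0.206,0,0,0,0.489],[0.056,-0.305,0,0,0,0.733],[0.1,-0.4,0,0,0,0.977],[0.1,-0.4,0,0,0,0.977]],
  ],
)

```text
clock: 48.85
tool_pos: [0.4714, 0.1414, 0.0289]
orientation: [-179.9, -0.0, -50.4]
force: [0.4, 0.2, 0.2]
opening: 0.0324
gripper_force: 0.0
```

>>> step_arm(
  steps=[
    [[0.006,-0.104,0,0,0,0.244],[0.025,-0.206,0,0,0,0.489],[0.056,-0.305,0,0,0,0.733],[0.1,-0.4,0,0,0,0.977],[0.1,-0.4,0,0,0,0.977],[0.1,-0.4,0,0,0,0.977]],
  ],
)

```text
clock: 49.45
tool_pos: [0.5075, 0.1585, 0.0284]
orientation: [-180.0, 0.0, -78.1]
force: [-0.4, 0.1, 0.4]
opening: 0.0325
gripper_force: 0.0
```

>>> step_arm(
  steps=[
    [[0.005,-0.08,0,0,0,0.12],[0.01,-0.15,0,0,0,0.24],[0.01,-0.18,0,0,0,0.24],[0.01,-0.18,0,0,0,0.24]],
  ],
)

```text
clock: 49.85
tool_pos: [0.5252, 0.1611, 0.0281]
orientation: [180.0, 0.0, -85.1]
force: [-0.1, -1.2, -0.0]
opening: 0.0329
gripper_force: 0.7
```

>>> step_arm(
  steps=[
    [[0,-0.02,0,0,0,0],[0,-0.03,0,0,0,0],[0,-0.03,0,0,0,0]],
  ],
)

```text
clock: 50.15
tool_pos: [0.5262, 0.1609, 0.0278]
orientation: [179.8, -0.0, -85.3]
force: [-10.4, 1.2, 6.1]
opening: 0.033
gripper_force: 4.9
```

>>> step_arm(
  steps=[
    [[0,0.09,0,0,0,0],[0,0.09,0,0,0,0],[0,0.09,0,0,0,0]],
  ],
)

```text
clock: 50.45
tool_pos: [0.5198, 0.1611, 0.0285]
orientation: [-179.9, 0.0, -85.3]
force: [0.7, 0.6, -0.4]
opening: 0.0327
gripper_force: 0.0
```

>>> step_arm(
  steps=[
    [[0,0,-0.3,0,0,0],[0,0,-0.7,0,0,0],[0,0,-1,0,0,0],[0,0,-1,0,0,0]],
  ],
)

```text
clock: 50.85
tool_pos: [0.5225, 0.1624, 0.1329]
orientation: [-179.5, 0.2, -85.3]
force: [0.6, 0.1, 0.3]
opening: 0.0327
gripper_force: 0.0
```

>>> step_arm(
  steps=[
    [[-0.2,0,-1,0,0,0],[-0.2,0,-1,0,0,0],[-0.2,0,-1,0,0,0],[-0.2,0,-1,0,0,0],[-0.2,0,-1,0,0,0]],
  ],
)

```text
clock: 51.35
tool_pos: [0.5173, 0.1804, 0.2269]
orientation: [179.9, -0.0, -85.4]
force: [-0.7, -0.4, -0.1]
opening: 0.0326
gripper_force: 0.0
```

```bash
python3 - <<'E'
from h import *
c,p,d=shot("wrist","w17");np.save("pics/w17c.npy",c,allow_pickle=True)
cv2.imwrite("pics/w17s.png",cv2.resize(p[20:320,180:450,::-1],None,fx=2,fy=2,interpolation=cv2.INTER_CUBIC))
shot("top","t17")
E
```

```text
(no output)
```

View pics/w17s.png

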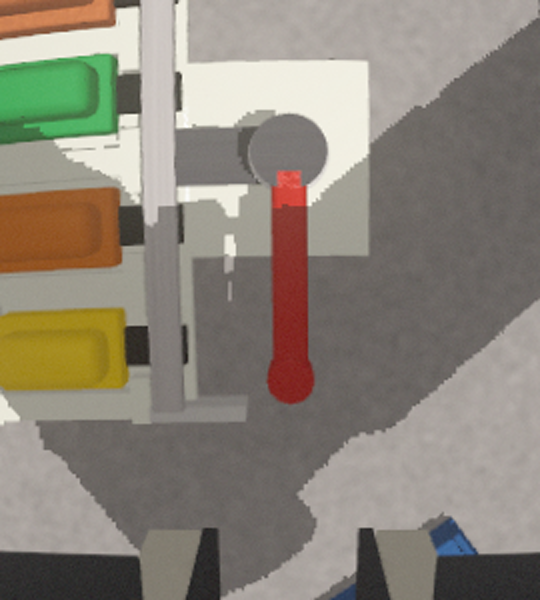

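The bar at (160,200) covers all four tabs, and the lever points along cassette +y, from (289,190) to (291,380). A last numeric check of the lever angle, then I'll hand in.

```bash
python3 - <<'E'
from h import *
c=np.load("pics/w17c.npy",allow_pickle=True).item()
f=lambda u,v:((u+.5)/2-.5+180,(v+.5)/2-.5+20)
P=at("wrist",[f(289.5,205),f(290.5,378)],.055,c);v=P[1]-P[0];print(P,"lever angle",np.degrees(np.arctan2(v[1],v[0]))-95)
B=at("wrist",[f(157,10),f(167,400)],.028,c);a=np.radians(5);M=np.array([[np.cos(a),-np.sin(a)],[np.sin(a),np.cos(a)]])
print("bar x local mm",((B[:,:2]-TC)@M)*1000)
p=cv2.imread("pics/t17.png");q=cv2.imread("pics/top0.png")
dd=cv2.absdiff(p,q).max(2)
for n,(u,v) in dict(jar=(363,295),ram=(277,150),bowl=(343,130),plate=(177,175),mug=(108,217),small=(434,307),spray=(535,203)).items():print(n,dd[v-12:v+12,u-12:u+12].mean())
E
```

```text
[[0.52299644 0.09864206 0.055     ]
 [0.51613944 0.17686718 0.055     ]] lever angle 0.009582181643196463
bar x local mm [[-35.58275044 -74.48877567]
 [-35.90955667 119.72609524]]
jar 21.428819444444443
ram 24.524305555555557
bowl 19.479166666666668
plate 135.17361111111111
mug 37.01215277777778
small 17.76215277777778
spray 14.506944444444445
```

```bash
python3 -c "
from plant import *
print(close_job())"
```

```text
the job is handed in; nothing more can be done
None
```

The job is handed in: the spatula is in the blue tray, all four shells are in the cassette with their tabs through the front gaps, and the lever is back at its locked stop (about 0°) with the bar over the tabs.

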